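# Charge the jar mill with grinding balls and switch it on

## Robot

A 7-joint arm with a two-finger parallel gripper is mounted at the origin on the work surface. World frame = base frame: x ahead of the robot, y to its left, z up, the work surface at z = 0. Lengths are in m, angles in rad, forces in N, time in s.
With the tool pointing down it reaches from about 0.4 to 0.75 m from the base axis. Payload 19.5 kg.
Tool frame: the origin (TCP) lies between the finger pads; the fingertips stand 25 mm ahead of it and the grasp point (between the pads) lies 6 mm ahead of it; z points along the fingers, y is the line along which they close (so a half turn about z gives the same grasp; the last joint's range is limited). The gripper opens to 85 mm and grips with 20 to 120 N. Pads are 22 mm wide; open, the fingers measure 114 mm over their backs; the gripper's body (76 mm by 85 mm) begins 54 mm behind the grasp point. The pads swing forward as they close: fully open they stand 13 mm farther back than shut.
Start: joints at [-0.042, 0.707, -0.028, 1.485, 0.022, 0.951, -0.075], TCP at [0.575, 0, 0.222] pointing down, gripper open.
Joint ranges: [-2.71, 2.71], [-0.32, 2.16], [-1.57, 1.52], [0, 2.45], [-1.46, 4.6], [0, 2.02], [-2.83, 2.83]. Speed limits (rad/s): [1.89, 1.89, 2.57, 2.57, 3.01, 3.01, 3.01].

## Interface

Orientations are given as a unit quaternion [w, x, y, z].
In Python, from bench import * gives the robot as it stands.
- The arm moves only by the shell command python3 -m handwheel 'ROWS' [FORCE]. ROWS is JSON, a list that holds one entry, the list of rows, each a list of 7 numbers: the shift along the tool's x, y, z normalised to -1 to 1, where 1 is 0.03 m, then the turn, a rotation vector about the tool's x, y, z normalised to -1 to 1, where 1 is 360 degrees, then the opening, from -1 (shut) to 1 (fully open). In form: [[[x, y, z, ax, ay, az, grip], ...]]. A call has 1 to 20 rows; each row shifts and turns the commanded pose from where the row before left it, along the tool's axes as they then stand; what a row does not reach is not made up. A row lasts 1/12 s, in which the tool goes at most 41.7 mm and 7.16 degrees, less where a joint would pass 70% of its speed; a pose out of reach is approached as far as the arm can. A call with a number of a shift or a turn outside -1 to 1 is refused whole. A call with a gripper value outside its range is refused whole. The fingers move at their own pace and stop on an object; FORCE is the grip in N (left out, the last holds). Time passes only in rows, so rows that do not move let the fingers close. It gives the time, the measured TCP pose, the force, the opening and the grip force at its end, in the units of the state.
- read_state(): the state, without advancing time (a new reading comes with each control period).
- grab_frame(name): name is "scene" or "side" or "wrist"; returns the picture (420x560x3 uint8, blue, green, red); there is no depth.
- camera_info(name): a dict with "fx", "fy", "cx", "cy" (pixels), "view" (4x4, takes a point from world to camera coordinates). Camera axes: x right, y down, z forward; pixel columns grow to the right and rows downward; lengths in m; the calibration is good to about 2 mm. A picture is of the moment at which its call begins: read the wrist's pose just before it. camera_info takes no time and is no camera call; for the wrist camera it gives the pose at the moment of the call.
- sign_off(): hands the job in; it is judged then, once.
Trained networks look in the newest picture that a camera, given by its name, has taken for a name from the list of things; names that differ only in an ending like _2 or _b are one class to them, and where a whole thing is asked for, a point or a joint stands for the part that bears it (a point fixed in the world has none). Each returns a list of dicts, best first, with "confidence" (0 to 1); they miss things now and then, are a little off and sometimes report something else, mostly with a low value. They report only what shows in the picture. A call takes as long as a camera call. They do not tell look-alikes from the thing itself.
- trace(target, camera): "mask" (420x560 bool, what is visible of it) and "centre" ([column, row] in pixels, amid what is visible of it).
The state is a dict: "t": time; "qpos": joint angles; "qd": joint speeds; "tau": joint torques, N m; "ee_pos": TCP position; "tcp_rot": TCP orientation; "ft_force": force on the tool from outside, world axes, zero at the start; "torque": the same for the moment, N m; "finger_gap": opening from 0.0 (shut) to 1.0 (fully open); "gripper_force": force on a finger pad.
Only numpy, scipy, OpenCV 4.12 (cv2) and the standard library are available. Lean on these libraries where they do the work, as an engineer would, in place of code of your own. Each camera call takes 0.05 s, during which the arm holds its last target. There are 200 camera calls.

## Task

Pour all the grinding balls from the weighing scoops through the funnel into the mill's jar and, only once every ball is in the jar, slide the switch on the control box across to on. Put all three scoops away, empty or emptied, standing flat and upright side by side in the wash tray, and do not disturb the glass beaker and the small glass dish that stand among them.

Things in the scene. Friction and masses are not known exactly. Their poses are not given: they have to be found in the camera images.
- scoop_a_bar (a point): Centre of the carrying bar of a loose open metal scoop (0.2 kg, 120 mm long in x, 78 wide; a, b, c are alike). The bar lies along y over the scoop's middle, 85 mm above its flat underside: 14 mm thick (x), 16 high, 72 free between its end posts. x points to the open pouring end, z up. The lip there is 60 mm ahead of (+x) and 49 mm below the bar's centre.
- scoop_b_bar (a point): Bar centre of the second scoop, like scoop_a. In all scoops the back and side walls are 50 mm high, and the floor rises 15 degrees from the closed back to the lip: balls rest at the back until the scoop is tipped lip-down by more than 15 degrees; 40 to 45 empties it.
- scoop_c_bar (a point): Bar centre of the third scoop, like scoop_a; axes alike.
- ball_a1_center (a point): Centre of a white ceramic grinding ball, 22 mm diameter, 22 g, lying at the back of scoop_a at the start. Only some of the nine balls are there in any one start (missing ones have no pose), so a scoop may hold 0 to 3.
- ball_a2_center (a point): Centre of a white ceramic grinding ball, 22 mm diameter, 22 g, lying at the back of scoop_a at the start. Only some of the nine balls are there in any one start (missing ones have no pose), so a scoop may hold 0 to 3.
- ball_a3_center (a point): Centre of a white ceramic grinding ball, 22 mm diameter, 22 g, lying at the back of scoop_a at the start. Only some of the nine balls are there in any one start (missing ones have no pose), so a scoop may hold 0 to 3.
- ball_b1_center (a point): Centre of a white ceramic grinding ball, 22 mm diameter, 22 g, lying at the back of scoop_b at the start. Only some of the nine balls are there in any one start (missing ones have no pose), so a scoop may hold 0 to 3.
- ball_b2_center (a point): Centre of a white ceramic grinding ball, 22 mm diameter, 22 g, lying at the back of scoop_b at the start. Only some of the nine balls are there in any one start (missing ones have no pose), so a scoop may hold 0 to 3.
- ball_b3_center (a point): Centre of a white ceramic grinding ball, 22 mm diameter, 22 g, lying at the back of scoop_b at the start. Only some of the nine balls are there in any one start (missing ones have no pose), so a scoop may hold 0 to 3.
- ball_c1_center (a point): Centre of a white ceramic grinding ball, 22 mm diameter, 22 g, lying at the back of scoop_c at the start. Only some of the nine balls are there in any one start (missing ones have no pose), so a scoop may hold 0 to 3.
- ball_c2_center (a point): Centre of a white ceramic grinding ball, 22 mm diameter, 22 g, lying at the back of scoop_c at the start. Only some of the nine balls are there in any one start (missing ones have no pose), so a scoop may hold 0 to 3.
- ball_c3_center (a point): Centre of a white ceramic grinding ball, 22 mm diameter, 22 g, lying at the back of scoop_c at the start. Only some of the nine balls are there in any one start (missing ones have no pose), so a scoop may hold 0 to 3.
- funnel_mouth (a point): Centre of the round mouth (138 mm inner diameter) of the white funnel, in the plane of its rim, 182 mm above the bench; z up. The fixed funnel tapers over 50 mm to a throat 48 mm wide, which opens straight into the clear jar below it.
- jar_floor (a point): Centre of the inner floor of the clear jar (bore 50 mm, inner depth 80 mm, fixed on the 130 mm square platform of the mill, below the funnel); 40 mm above the bench, 142 mm straight below the funnel mouth.
- switch_ridge (a point): Centre of the small ridge on the slide switch on top of the mill's grey control box (100 x 140 x 45 mm, fixed). The ridge is 28 mm long (x), 10 mm thick along the travel (y) and 10 mm high; its centre is 50 mm above the bench and 5 mm above the box top. It slides along its +y from off to on.
- switch (a joint): Travel of the slide switch in m: 0 off, 0.018 fully on. A detent pushes it (about 6 N) towards the nearer end, and it snaps over when past the middle (0.009).
- tray_in (a point): Centre of the inner floor of the fixed shallow grey wash tray: inside 340 mm (x) by 160 mm (y), floor 5 mm above the bench, rim 18 mm above the bench. Room for the three scoops side by side, each lying across the tray (their length along the tray's y).
- beaker_rim (a point): Glass beaker, 68 mm wide, 85 mm high (centre of its rim); bystander among the scoops.
- dish_rim (a point): Shallow glass dish, 90 mm wide, 18 mm high (centre of its rim); bystander.
There are look-alikes about, which are no part of the job. What is shaped like the part that bears funnel_mouth but orange is not meant.

How it is judged:
By the outcome, as a careful person would: the job done as asked, in the order asked, and still so for the second after the job is handed in, with the robot touching nothing.
Of ball_a1, ball_a2, ball_a3, ball_b1, ball_b2, ball_b3, ball_c1, ball_c2, ball_c3 only 5 to 9 are there at a start; the rules pass over those that are not, and their reading is None.
At some moment in a run one of scoop_a, scoop_b, scoop_c may be knocked a few centimetres aside while the robot is not near it.
It also fails if it takes over 208 s, if anything falls off the work surface, if the arm or the gripper's body presses on something with over 40 N, if the wrist force passes 120 N, or if a joint passes its speed limit or range.

## Working session

There is one attempt and no reset: what is moved stays moved. The work goes in short steps, Python scripts to look and compute and a shell command to move; the robot and the scene stay as the last step left them, time stands still between calls to the robot, and variables do not carry over. Pictures are saved under pics/ and viewed, at most 14 in all, crops included, and the job is handed in when it is done.

```bash
mkdir -p pics; ls; python3 - <<'E'
from bench import *
import cv2,numpy as np
a=grab_frame("scene");b=grab_frame("side")
cv2.imwrite("pics/scene0.png",a);cv2.imwrite("pics/side0.png",b)
for c in("scene","side","wrist"):
    i=camera_info(c);print(c,{k:np.round(v,3).tolist() for k,v in i.items()})
print(read_state())
E
```

```text
pics
scene {'fx': 412.637, 'fy': 412.637, 'cx': 278.11, 'cy': 210.885, 'view': [[-0.67, 0.742, -0.003, 0.268], [0.637, 0.573, -0.515, -0.258], [-0.38, -0.347, -0.857, 1.265], [0.0, 0.0, 0.0, 1.0]]}
side {'fx': 532.806, 'fy': 532.806, 'cx': 281.215, 'cy': 210.721, 'view': [[0.664, -0.747, -0.02, -0.293], [-0.531, -0.453, -0.716, 0.356], [0.526, 0.486, -0.698, 1.28], [0.0, 0.0, 0.0, 1.0]]}
wrist {'fx': 290.094, 'fy': 290.094, 'cx': 274.344, 'cy': 210.098, 'view': [[1.0, -0.001, -0.001, -0.574], [-0.0, -0.95, 0.313, -0.041], [-0.001, -0.313, -0.95, 0.38], [0.0, 0.0, 0.0, 1.0]]}
{'t': 0.1, 'qpos': array([-0.04173363,  0.7070081 , -0.02758678,  1.48491287,  0.02200309,
        0.95088476, -0.0754938 ]), 'qd': array([ 0.00064174, -0.00140664, -0.00144836, -0.00281986,  0.00056201,
       -0.00015868,  0.00077021]), 'tau': array([-1.01652397e-04, -8.84291911e+01,  1.23564016e+00, -2.36457235e+01,
        1.69519259e-02,  4.99342714e-03, -1.35922505e-06]), 'ee_pos': array([5.74779552e-01, 5.01148279e-06, 2.21702517e-01]), 'tcp_rot': array([-3.04678468e-04,  7.07100621e-01,  7.07112794e-01, -3.38304959e-04]), 'ft_force': array([-0.2057414 , -0.25142248, -0.06041733]), 'torque': array([ 0.01529005, -0.03329075, -0.08007474]), 'gripper_force': 0.0, 'finger_gap': 0.9988824961318468}
```

View pics/scene0.png

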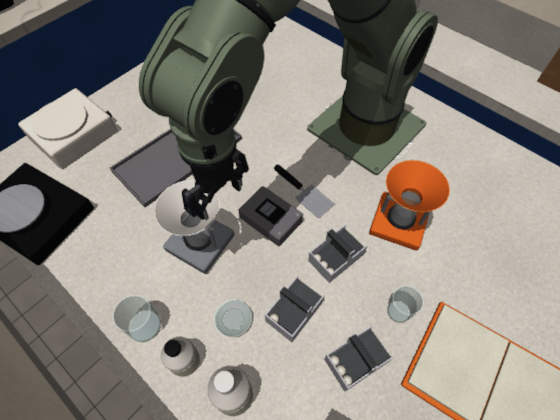

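View pics/side0.png

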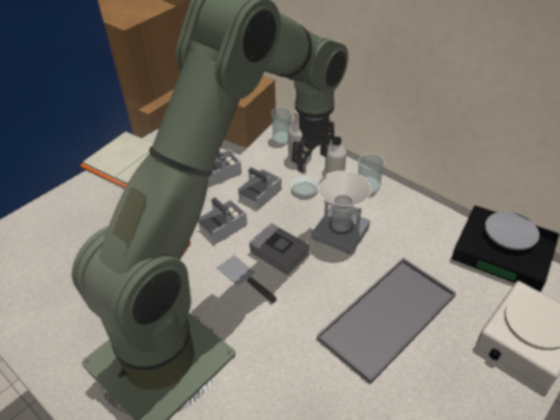

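```bash
cat > h.py <<'E'
from bench import *
import cv2,numpy as np
from scipy.spatial.transform import Rotation as R
def ray(i,uv,z):
    V=i["view"];Rm=V[:3,:3];c=-Rm.T@V[:3,3]
    d=Rm.T@np.array([(uv[0]-i["cx"])/i["fx"],(uv[1]-i["cy"])/i["fy"],1.])
    return c+d*(z-c[2])/d[2]
def proj(i,p):
    q=i["view"][:3,:3]@np.array(p)+i["view"][:3,3]
    return np.array([i["cx"]+i["fx"]*q[0]/q[2],i["cy"]+i["fy"]*q[1]/q[2]])
E
python3 - <<'E'
from h import *
H=dict(scoop_a_bar=.04,funnel_mouth=.182,switch_ridge=.05,tray_in=.005,beaker_rim=.045,dish_rim=.018,ball_a1_center=.02)
for cam in("scene","side"):
    i=camera_info(cam);im=grab_frame(cam)
    for n,z in H.items():
        for d in trace(n,cam):
            print(cam,n,round(d["confidence"],2),np.round(d["centre"]),int(d["mask"].sum()),np.round(ray(i,d["centre"],z),3))
    if cam=="scene": cv2.imwrite("pics/crop1.png",cv2.resize(im[180:400,200:440],None,fx=2.7,fy=2.7,interpolation=cv2.INTER_CUBIC))
E
```

```text
scene scoop_a_bar 0.73 [336. 249.] 1589 [0.407 0.197 0.04 ]
scene funnel_mouth 0.88 [190. 229.] 3954 [ 0.642 -0.033  0.182]
scene funnel_mouth 0.67 [407. 204.] 4617 [0.281 0.276 0.182]
scene switch_ridge 0.46 [266. 209.] 154 [ 0.441 -0.005  0.05 ]
scene tray_in 0.92 [154. 168.] 3257 [ 0.538 -0.355  0.005]
scene tray_in 0.46 [274. 317.] 42 [0.625 0.19  0.005]
scene beaker_rim 0.66 [410. 303.] 1027 [0.404 0.405 0.045]
scene dish_rim 0.88 [232. 317.] 1137 [0.692 0.121 0.018]
scene dish_rim 0.51 [269. 208.] 115 [ 0.421 -0.014  0.018]
side scoop_a_bar 0.65 [223. 220.] 1320 [0.402 0.191 0.04 ]
side scoop_a_bar 0.51 [306. 188.] 417 [0.667 0.096 0.04 ]
side funnel_mouth 0.77 [346. 209.] 3437 [ 0.548 -0.135  0.182]
side switch_ridge 0.6 [280. 244.] 100 [ 0.432 -0.004  0.05 ]
side tray_in 0.93 [384. 312.] 8431 [ 0.46  -0.334  0.005]
side dish_rim 0.81 [306. 183.] 419 [0.705 0.127 0.018]
side ball_a1_center 0.56 [284. 241.] 86 [0.47  0.013 0.02 ]
```

View pics/crop1.png

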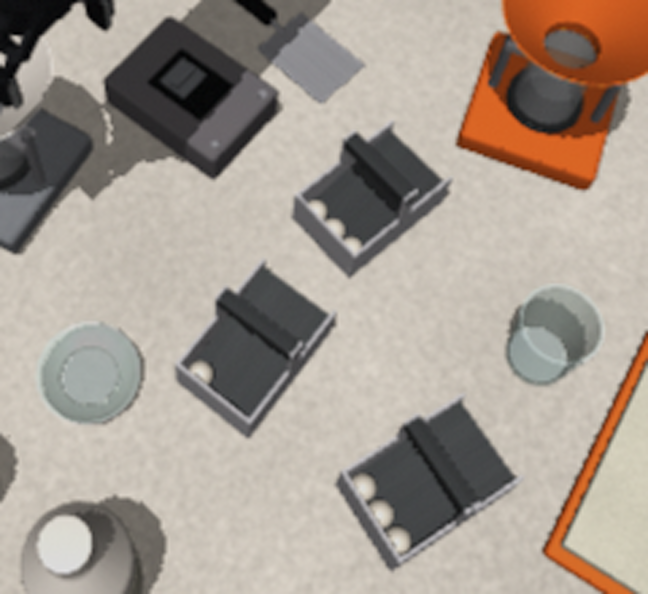

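```bash
python3 - <<'E'
from h import *
s=camera_info("scene");d=camera_info("side")
for n,c in dict(s1=[(296,203),(352,262),(449,185),(390,127)],s2=[(178,370),(249,425),(335,320),(264,265)],s3=[(340,480),(397,557),(517,480),(460,402)]).items():
    P=np.array([ray(s,np.array(p)/2.7+[200,180],.05)[:2] for p in c])
    ctr=P.mean(0);x=(P[2]+P[3]-P[0]-P[1])/2
    print(n,ctr.round(3),"len",np.linalg.norm(x).round(3),"yaw",np.degrees(np.arctan2(x[1],x[0])).round(1), "width",np.linalg.norm((P[1]+P[2]-P[0]-P[3])/2).round(3))
P=np.array([ray(d,p,.018)[:2] for p in[(405,262),(455,295),(371,375),(320,335)]]);print("tray",P.round(3),P.mean(0).round(3))
P=np.array([ray(d,p,.182)[:2] for p in[(318,190),(372,190),(345,176),(345,203)]]);print("funnel side",P.round(3))
P=np.array([ray(s,p,.182)[:2] for p in[(157,203),(216,212)]]);print("funnel scene",P.round(3))
# platform corners of mill z~.02? scene (165,240),(203,270),(234,236)
print([ray(s,p,.03)[:2].round(3) for p in[(165,240),(206,266),(234,234)]])
def rl(i,uv):
    a=ray(i,uv,0.3);b=ray(i,uv,0.);return a,(b-a)/np.linalg.norm(b-a)
(a,u),(b,v)=rl(s,(190,229)),rl(d,(346,209))
A=np.c_[u,-v];t=np.linalg.lstsq(A,b-a,rcond=None)[0];print("funnel tri",(a+u*t[0]).round(3),(b+v*t[1]).round(3))
for uv in[(268,209)]:print("switch",ray(s,uv,.05).round(3))
for p in [(105,87),(213,175),(277,100),(172,20)]:print("box",ray(s,np.array(p)/2.7+[200,180],.045)[:2].round(3))
E
```

```text
s1 [0.413 0.206] len 0.118 yaw 171.7 width 0.074
s2 [0.585 0.22 ] len 0.115 yaw -177.3 width 0.074
s3 [0.577 0.39 ] len 0.115 yaw 162.4 width 0.07
tray [[ 0.627 -0.288]
 [ 0.616 -0.445]
 [ 0.289 -0.411]
 [ 0.295 -0.257]] [ 0.457 -0.35 ]
funnel side [[ 0.558 -0.034]
 [ 0.651 -0.144]
 [ 0.651 -0.054]
 [ 0.564 -0.119]]
funnel scene [[ 0.647 -0.135]
 [ 0.576 -0.022]]
[array([ 0.668, -0.138]), array([ 0.647, -0.01 ]), array([ 0.541, -0.022])]
funnel tri [ 0.62  -0.081  0.093] [ 0.624 -0.085  0.094]
switch [0.438 0.    0.05 ]
box [ 0.493 -0.051]
box [0.493 0.087]
box [0.394 0.08 ]
box [ 0.394 -0.056]
```

```bash
python3 -m handwheel '[[[0.69,-0.54,0,0,0,0,1],[0.69,-0.54,0,0,0,0,1],[0.69,-0.54,0,0,0,0,1],[0.69,-0.54,0,0,0,0,1],[0.69,-0.54,0,0,0,0,1],[0.69,-0.54,0,0,0,0,1],[0.69,-0.54,0,0,0,0,1],[0.69,-0.54,0,0,0,0,1],[0.69,-0.54,0,0,0,0,1],[0.69,-0.54,0,0,0,0,1],[0,0,0,0,0,0.0115,1],[0,0,0,0,0,0.0115,1],[0,0,0,0,0,0,1],[0,0,0,0,0,0,1]]]'
python3 - <<'E'
from h import *
s=read_state();print(s["ee_pos"],s["tcp_rot"],s["qpos"].round(2))
i=camera_info("wrist");im=grab_frame("wrist")
for d in trace("scoop_a_bar","wrist"):print(d["confidence"],d["centre"])
p=proj(i,[.413,.206,.093]);print(p)
cv2.circle(im,tuple(int(v) for v in p),3,(0,0,255),-1)
cv2.imwrite("pics/w1.png",im)
E
```

```text
t: 2.07
ee_pos: [0.413, 0.2071, 0.2221]
tcp_rot: [0.0, 0.756, 0.655, 0.0]
ft_force: [0.2, -0.5, -0.6]
finger_gap: 0.998
gripper_force: 0.0
[0.41300445 0.20705217 0.22212652] [5.23977420e-05 7.55569036e-01 6.55069027e-01 4.48944052e-06] [-0.57  0.55  0.06  1.88 -0.04  0.72 -0.63]
0.22 [306.1, 204.6]
[274.85191689 199.16657246]
```

View pics/w1.png

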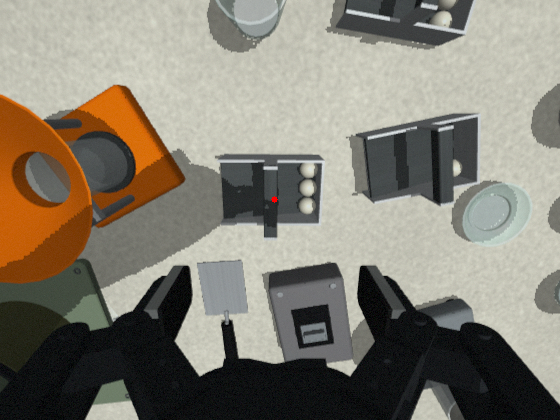

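```bash
python3 -m handwheel '[[[0,-0.12,0.4,0,0,0,1],[0,0,0.5,0,0,0,1],[0,0,0.5,0,0,0,1],[0,0,0.5,0,0,0,1],[0,0,0.5,0,0,0,1],[0,0,0.5,0,0,0,1],[0,0,0.5,0,0,0,1],[0,0,0.5,0,0,0,1],[0,0,0.3,0,0,0,1],[0,0,0.2,0,0,0,1],[0,0,0,0,0,0,-1],[0,0,0,0,0,0,-1],[0,0,0,0,0,0,-1],[0,0,0,0,0,0,-1],[0,0,0,0,0,0,-1],[0,0,0,0,0,0,-1],[0,0,0,0,0,0,-1],[0,0,0,0,0,0,-1]]]' 80
python3 -m handwheel '[[[0,0,-0.1,0,0,0,-1],[0,0,-0.3,0,0,0,-1],[0,0,-0.6,0,0,0,-1],[0,0,-0.8,0,0,0,-1],[0,0,-0.8,0,0,0,-1],[0,0,-0.8,0,0,0,-1]]]'
```

```text
t: 3.67
ee_pos: [0.4094, 0.2076, 0.0902]
tcp_rot: [-0.0, 0.756, 0.654, 0.0]
ft_force: [0.3, -0.4, 0.2]
finger_gap: 0.003
gripper_force: 0.0
t: 4.17
ee_pos: [0.4092, 0.2074, 0.1935]
tcp_rot: [-0.0, 0.756, 0.654, -0.0]
ft_force: [-0.7, -0.3, 0.1]
finger_gap: 0.002
gripper_force: 0.0
```

```bash
python3 - <<'E'
from h import *
im=grab_frame("wrist");b=grab_frame("scene")[180:400,200:440]
cv2.imwrite("pics/w2.png",np.hstack([cv2.resize(im,(480,360)),cv2.resize(b,(320,293))[:360] if 0 else cv2.copyMakeBorder(cv2.resize(b,(320,293)),0,67,0,0,0)]))
E
```

```text
(no output)
```

View pics/w2.png

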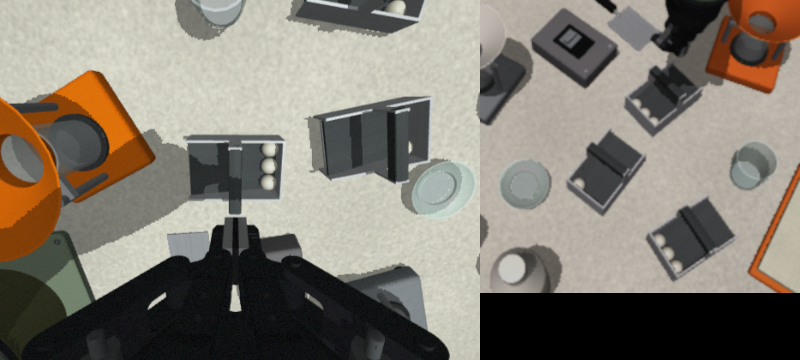

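```bash
python3 - <<'E'
from h import *
s=camera_info("scene");w=camera_info("wrist");e=read_state()["ee_pos"]
for dz in(0,-.025):print(proj(s,e+[0,0,dz]),proj(w,e+[0,0,dz]))
# grasp: scoop bar expected
for n,c in dict(wb=((274,163),(274,249)),).items():
    for z in(.093,.077):print(z,[ray(w,p,z).round(3) for p in c])
im=grab_frame("scene")[170:300,290:410];cv2.imwrite("pics/c2.png",cv2.resize(im,None,fx=4.5,fy=4.5,interpolation=cv2.INTER_CUBIC))
E
```

```text
[347.58323757 221.39245364] [275.03366719 258.95302895]
[345.9471337  227.10684996] [274.81522911 241.26803807]
0.093 [array([0.416, 0.248, 0.093]), array([0.404, 0.166, 0.093])]
0.077 [array([0.415, 0.245, 0.077]), array([0.403, 0.158, 0.077])]
```

View pics/c2.png

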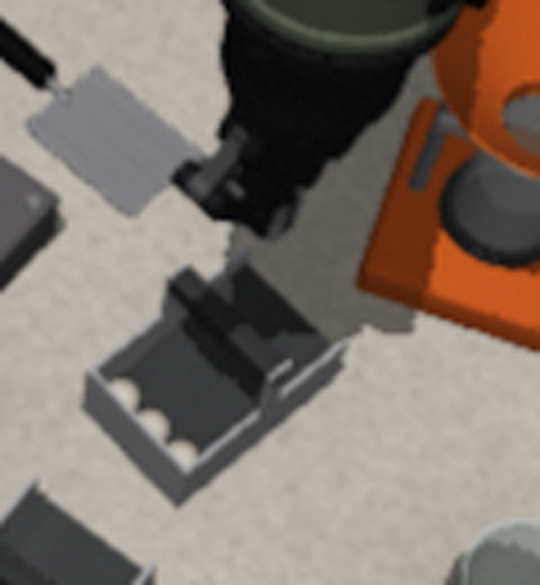

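```bash
python3 - <<'E'
from h import *
s=camera_info("scene");w=camera_info("wrist")
print("bar scene",ray(s,(340,243.3),.093).round(3),"bar wrist",ray(w,(274,206),.093).round(3))
st=read_state();print(st["finger_gap"],st["ee_pos"],proj(s,[.410,.207,.093]))
im=grab_frame("wrist");cv2.imwrite("pics/w3.png",cv2.resize(im[140:420,140:420],None,fx=2.1,fy=2.1,interpolation=cv2.INTER_CUBIC))
E
```

```text
bar scene [0.413 0.206 0.093] bar wrist [0.41  0.209 0.093]
0.0006029227461903602 [0.40986855 0.2077966  0.1935016 ] [341.11902187 242.77015767]
```

View pics/w3.png

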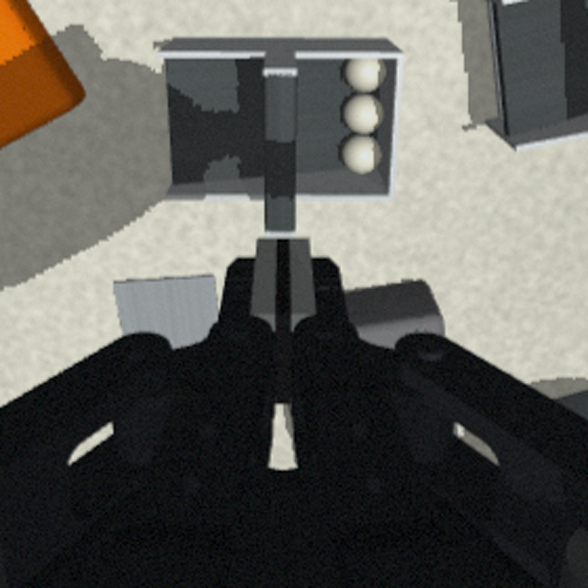

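```bash
python3 -m handwheel '[[[0,0,0,0,0,0,1],[0,0,0,0,0,0,1],[0,0,0,0,0,0,1],[0,0,0,0,0,0,1],[0,0,0.5,0,0,0,1],[0,0,0.5,0,0,0,1],[0,0,0.5,0,0,0,1],[0,0,0.5,0,0,0,1],[0,0,0.5,0,0,0,1],[0,0,0.5,0,0,0,1],[0,0,0.5,0,0,0,1],[0,0,0.3,0,0,0,1],[0,0,0.25,0,0,0,1],[0,0,0,0,0,0,-1],[0,0,0,0,0,0,-1],[0,0,0,0,0,0,-1],[0,0,0,0,0,0,-1],[0,0,0,0,0,0,-1],[0,0,0,0,0,0,-1],[0,0,0,0,0,0,-1]]]' 80
python3 - <<'E'
from h import *
print(read_state()["ft_force"])
im=grab_frame("wrist");cv2.imwrite("pics/w4.png",cv2.resize(im[140:420,140:420],None,fx=2.1,fy=2.1,interpolation=cv2.INTER_CUBIC))
E
```

```text
t: 6.03
ee_pos: [0.4093, 0.2076, 0.0708]
tcp_rot: [-0.0, 0.756, 0.654, 0.0]
ft_force: [-1.8, 0.2, 3.3]
finger_gap: 0.136
gripper_force: 78.4
[-1.77112373  0.21481453  3.31865983]
```

View pics/w4.png

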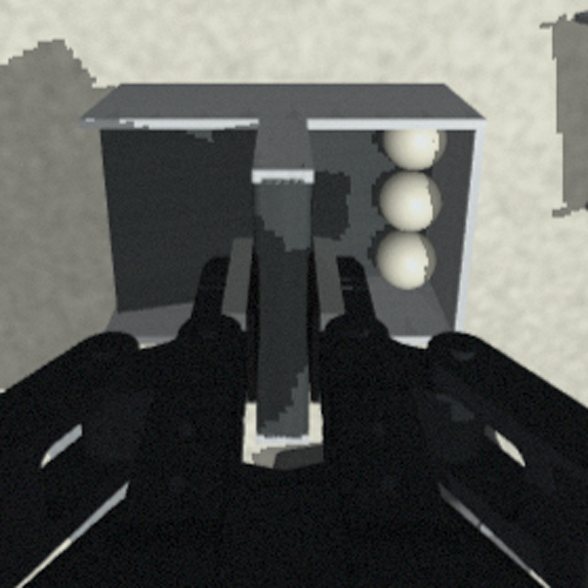

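```bash
python3 -m handwheel '[[[0,0,0,0,0,0,0.2],[0,0,0,0,0,0,0.2],[0,0,0,0,0,0,0.2],[0,0,0.1,0,0,0,0.2],[0,0,0.15,0,0,0,0.2],[0,0,0.1,0,0,0,0.2],[0,0,0,0,0,0,-1],[0,0,0,0,0,0,-1],[0,0,0,0,0,0,-1],[0,0,0,0,0,0,-1],[0,0,0,0,0,0,-1]]]' 80
python3 -m handwheel '[[[0,0,-0.1,0,0,0,-1],[0,0,-0.3,0,0,0,-1],[0,0,-0.6,0,0,0,-1],[0,0,-0.8,0,0,0,-1],[0,0,-0.8,0,0,0,-1],[0,0,-0.8,0,0,0,-1]]]'
python3 - <<'E'
from h import *
im=grab_frame("wrist");s=grab_frame("scene")[120:320,220:420]
cv2.imwrite("pics/w5.png",np.hstack([cv2.resize(im[140:420,140:420],(390,390)),cv2.resize(s,(390,390))]))
E
```

```text
t: 7.0
ee_pos: [0.4093, 0.2075, 0.0602]
tcp_rot: [-0.0, 0.756, 0.654, -0.0]
ft_force: [-1.3, 0.1, -0.5]
finger_gap: 0.145
gripper_force: 78.2
t: 7.5
ee_pos: [0.4092, 0.2074, 0.1639]
tcp_rot: [-0.0, 0.756, 0.654, 0.0]
ft_force: [0.8, 1.2, -2.9]
finger_gap: 0.147
gripper_force: 78.3
```

View pics/w5.png

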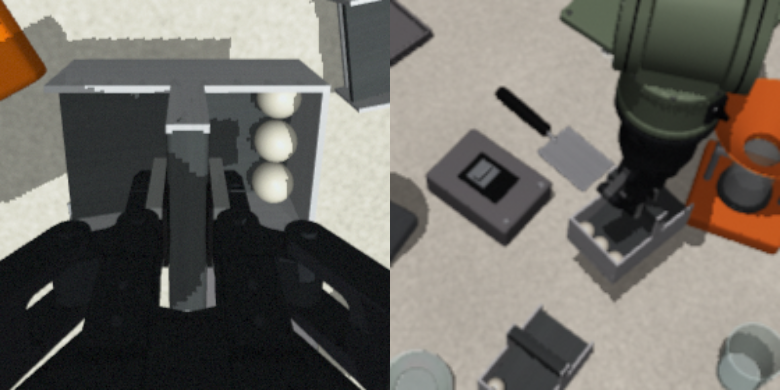

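```bash
python3 -m handwheel '[[[0,0,-0.6,0,0,0,-1],[0,0,-0.8,0,0,0,-1],[0,0,-0.8,0,0,0,-1],[0,0,-0.8,0,0,0,-1],[0,0,-0.6,0,0,0,-1],[-0.2,0.25,-0.4,0,0,0,-1],[-0.485,0.583,0,0,0,0,-1],[-0.485,0.583,0,0,0,0,-1],[-0.485,0.583,0,0,0,0,-1],[-0.485,0.583,0,0,0,0,-1],[-0.485,0.583,0,0,0,0,-1],[-0.485,0.583,0,0,0,0,-1],[-0.485,0.583,0,0,0,0,-1],[-0.485,0.583,0,0,0,0,-1],[-0.485,0.583,0,0,0,0,-1],[-0.485,0.583,0,0,0,0,-1],[-0.485,0.583,0,0,0,0,-1],[-0.485,0.583,0,0,0,0,-1],[-0.28,0.33,0,0,0,0,-1]]]'
python3 -m handwheel '[[[0,0,0,0,0,-0.01,-1],[0,0,0,0,0,-0.018,-1],[0,0,0,0,0,-0.018,-1],[0,0,0,0,0,-0.018,-1],[0,0,0,0,0,-0.018,-1],[0,0,0,0,0,-0.018,-1],[0,0,0,0,0,-0.018,-1],[0,0,0,0,0,-0.018,-1],[0,0,0,0,0,-0.018,-1],[0,0,0,0,0,-0.018,-1],[0,0,0,0,0,-0.018,-1],[0,0,0,0,0,-0.018,-1],[0,0,0,0,0,-0.018,-1],[0,0,0,0,0,-0.018,-1],[0,0,0,0,0,-0.018,-1],[0,0,0,0,0,-0.0108,-1],[0,0,0,0,0,0,-1]]]'
python3 - <<'E'
from h import *
s=read_state();print(s["qpos"].round(2));r=R.from_quat(np.roll(s["tcp_rot"],-1)).as_matrix();print(r.round(2))
a=grab_frame("scene")[100:320,120:340];b=grab_frame("side")[80:300,240:460]
cv2.imwrite("pics/p1.png",cv2.resize(np.hstack([a,b]),(800,400)))
E
```

```text
t: 9.18
ee_pos: [0.6078, -0.0145, 0.2813]
tcp_rot: [-0.0, 0.757, 0.654, -0.001]
ft_force: [-1.1, -0.4, -2.2]
finger_gap: 0.142
gripper_force: 78.7
t: 10.6
ee_pos: [0.6068, -0.0125, 0.2816]
tcp_rot: [-0.001, -0.001, 1.0, 0.0]
ft_force: [-0.6, 0.2, -2.4]
finger_gap: 0.144
gripper_force: 78.7
[ 0.16  0.73 -0.42  1.24  0.29  1.23  1.31]
[[-1. -0. -0.]
 [-0.  1.  0.]
 [ 0.  0. -1.]]
```

View pics/p1.png

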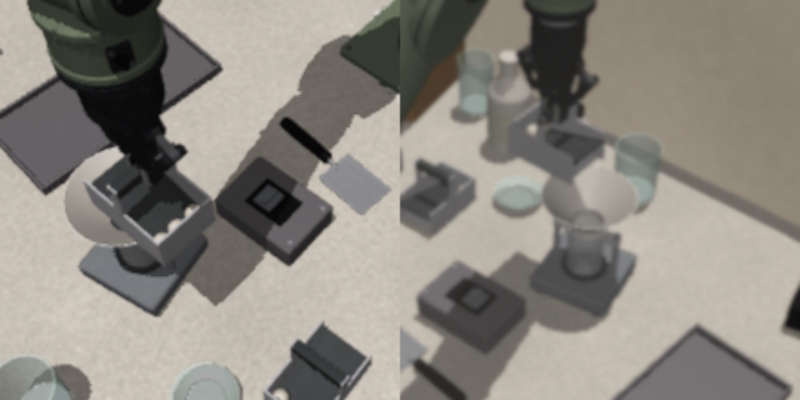

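```bash
python3 -m handwheel '[[[0,0,0.1,-0.011,0,0,-1],[0,0,0.1,-0.011,0,0,-1],[0,0,0.1,-0.011,0,0,-1],[0,0,0,-0.0035,0,0,-1],[0,0,0,-0.0035,0,0,-1],[0,0,0,-0.0035,0,0,-1],[0,0,0,-0.0035,0,0,-1],[0,0,0,-0.0035,0,0,-1],[0,0,0,-0.0035,0,0,-1],[0,0,0,-0.0035,0,0,-1],[0,0,0,-0.0035,0,0,-1],[0,0,0,-0.0035,0,0,-1],[0,0,0,-0.0035,0,0,-1],[0,0,0,-0.0035,0,0,-1],[0,0,0,-0.0035,0,0,-1],[0,0,0,-0.0035,0,0,-1],[0,0,0,-0.0035,0,0,-1],[0,0,0,-0.0035,0,0,-1],[0,0,0,-0.0035,0,0,-1],[0,0,0,-0.0035,0,0,-1]]]'
python3 -m handwheel '[[[0,-0.034,-0.025,-0.004,0,0,-1],[0,-0.034,-0.025,-0.004,0,0,-1],[0,-0.034,-0.025,-0.004,0,0,-1],[0,-0.034,-0.025,-0.004,0,0,-1],[0,-0.034,-0.025,-0.004,0,0,-1],[0,-0.034,-0.025,-0.004,0,0,-1],[0,-0.034,-0.025,-0.004,0,0,-1],[0,-0.034,-0.025,-0.004,0,0,-1],[0,0,0,-0.002,0,0,-1],[0,0,0,0,0,0,-1],[0,0,0,0,0,0,-1],[0,0,0,0,0,0,-1],[0,0,0,0,0,0,-1],[0,0,0,0,0,0,-1],[0,0,0,0,0,0,-1]]]'
python3 - <<'E'
from h import *
s=read_state();print(s["qpos"].round(2),s["ft_force"].round(1))
a=grab_frame("scene")[100:320,120:340];b=grab_frame("side")[80:300,240:460]
cv2.imwrite("pics/p2.png",cv2.resize(np.hstack([a,b]),(800,400),interpolation=cv2.INTER_CUBIC))
E
```

```text
t: 12.37
ee_pos: [0.6071, -0.0116, 0.2731]
tcp_rot: [0.0, 0.001, 0.958, 0.288]
ft_force: [0.5, -0.7, -2.4]
finger_gap: 0.148
gripper_force: 78.8
t: 13.62
ee_pos: [0.6071, -0.0215, 0.2729]
tcp_rot: [0.0, 0.0, 0.922, 0.387]
ft_force: [0.4, -0.0, -2.7]
finger_gap: 0.147
gripper_force: 78.9
[ 0.65  0.98 -0.8   1.19 -0.16  1.24  1.73] [ 0.4 -0.  -2.7]
```

View pics/p2.png

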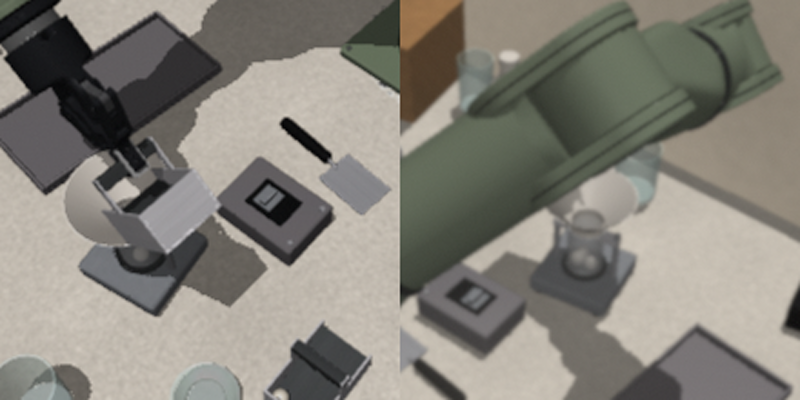

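```bash
python3 -m handwheel '[[[0,0,0,0.014,0,0,-1],[0,0,0,0.019,0,0,-1],[0,0,0,0.019,0,0,-1],[0,0,0,0.019,0,0,-1],[0,0,0,0.019,0,0,-1],[0,0,0,0.019,0,0,-1],[0,0,0,0.0174,0,0,-1],[0,0,0,0,0,0,-1]]]'
python3 - <<'E'
from h import *
s=camera_info("scene")
print([ray(s,p,.018).round(3)[:2] for p in((241,137.4),(145.3,204.5),(112,168))])
for c in("wrist","side"):
    i=camera_info(c);im=grab_frame(c)
    cv2.imwrite(f"pics/l_{c}.png",im)
    for d in trace("ball_a1_center",c):print(c,d["confidence"],np.round(d["centre"]),d["mask"].sum())
print(proj(camera_info("side"),[.606,-.084,.05]))
E
```

```text
t: 14.38
ee_pos: [0.6071, -0.0162, 0.2739]
tcp_rot: [0.001, -0.003, 1.0, -0.002]
ft_force: [-0.5, 2.1, -3.1]
finger_gap: 0.147
gripper_force: 78.9
[array([ 0.296, -0.242]), array([ 0.633, -0.267]), array([ 0.619, -0.433])]
wrist 0.74 [286.  31.] 925
[341.0559055  223.33961949]
```

```bash
python3 - <<'E'
from h import *
im=cv2.imread("pics/l_wrist.png")
print(im[200:290:15,325:350:8].mean(2).astype(int)); print(im[20:45:6,270:300:8])
print(ray(camera_info("wrist"),(286,31),.05))
b=cv2.imread("pics/l_side.png");print(b[200:250:5,325:360:4].mean(2).astype(int))
E
```

```text
[[97 98 98 98]
 [78 77 77 49]
 [76 79 81 72]
 [80 81 78 72]
 [81 78 76 74]
 [48 56 87 72]]
[[[22 20 19]
  [96 93 85]
  [95 93 88]
  [95 91 86]]

 [[15 11  4]
  [96 91 89]
  [92 91 87]
  [93 92 86]]

 [[16 15 21]
  [94 91 86]
  [96 91 88]
  [95 93 86]]

 [[20 24 20]
  [95 92 84]
  [93 91 87]
  [95 93 85]]

 [[17 20 22]
  [94 92 87]
  [74 71 68]
  [95 92 87]]]
[ 0.43678872 -0.00860716  0.05      ]
[[121 104 103 123 133 130 112 143 146]
 [115 142 121 120 139 138 138 151 188]
 [103 123  99 112 117 119 114 107  99]
 [ 94 117  95 103 108 104  97 122 100]
 [ 80  71  85 109 114 108  84 119  90]
 [ 77  58  76  98 102 120  83  66  84]
 [ 78  74  54  77  88  77  54  73  86]
 [ 79  78  77  74  72  74  77  78  78]
 [ 76  80  81  79  77  78  77  78  77]
 [105  85  77  76  79  80  78  78 126]]
```

```bash
python3 -m handwheel '[[[0.05,-0.43,0,0,0,0,-1],[0.105,-0.865,0,0,0,0,-1],[0.105,-0.865,0,0,0,0,-1],[0.105,-0.865,0,0,0,0,-1],[0.105,-0.865,0,0,0,0,-1],[0.105,-0.865,0,0,0,0,-1],[0.105,-0.865,0,0,0,0,-1],[0.105,-0.865,0,0,0,0,-1],[0.105,-0.865,0,0,0,0,-1],[0.105,-0.865,0,0,0,0,-1],[0.105,-0.865,0,0,0,0,-1],[0.105,-0.865,0,0,0,0,-1],[0.105,-0.865,0,0,0,0,-1],[0.05,-0.43,0,0,0,0,-1],[0,0,0,0,0,0.014,-1],[0,0,0,0,0,0,-1],[0,0,0,0,0,0,-1]]]'
python3 -m handwheel '[[[0,0,0.4,0,0,0,-1],[0,0,0.8,0,0,0,-1],[0,0,0.8,0,0,0,-1],[0,0,0.8,0,0,0,-1],[0,0,0.8,0,0,0,-1],[0,0,0.8,0,0,0,-1],[0,0,0.8,0,0,0,-1],[0,0,0.5,0,0,0,-1]]]'
python3 - <<'E'
from h import *
s=read_state();print(s["ee_pos"].round(4),s["qpos"].round(2))
i=camera_info("wrist");im=grab_frame("wrist")
for d in trace("tray_in","wrist"):
    print(d["confidence"],d["centre"])
    q=cv2.minAreaRect(np.argwhere(d["mask"])[:,::-1].astype(np.float32));print(np.array([ray(i,p,.01)[:2] for p in cv2.boxPoints(q)]).round(3))
cv2.imwrite("pics/t1.png",im)
E
```

```text
t: 16.0
ee_pos: [0.5651, -0.3598, 0.2723]
tcp_rot: [-0.0, 0.044, 0.999, 0.001]
ft_force: [0.7, -0.2, -1.8]
finger_gap: 0.146
gripper_force: 79.0
t: 16.67
ee_pos: [0.5649, -0.3584, 0.0992]
tcp_rot: [-0.001, 0.043, 0.999, 0.001]
ft_force: [-0.3, -0.2, -2.4]
finger_gap: 0.146
gripper_force: 78.9
[ 0.5649 -0.3584  0.0992] [ 0.67  1.02 -0.38  1.22  0.38  0.98  1.73]
0.96 [277.9, 85.3]
[[ 0.625 -0.479]
 [ 0.4   -0.43 ]
 [ 0.415 -0.257]
 [ 0.646 -0.246]]
```

View pics/t1.png

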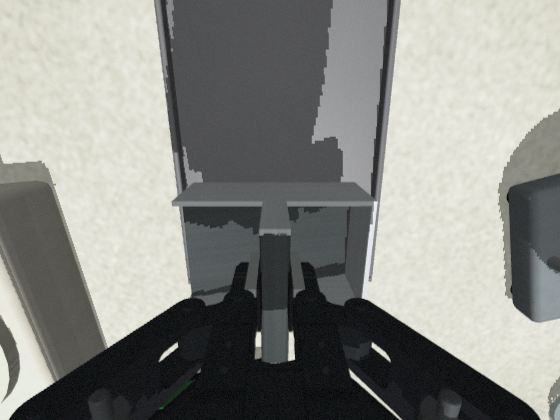

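```bash
python3 - <<'E'
from h import *
i=camera_info("wrist")
print([ray(i,p,.018).round(3)[:2] for p in((176,150),(163,40),(386,150),(394,40),(372,280))])
E
```

```text
[array([ 0.504, -0.431]), array([ 0.427, -0.426]), array([ 0.518, -0.265]), array([ 0.441, -0.262]), array([ 0.636, -0.274])]
```

```bash
python3 -m handwheel '[[[0,0.23,0,0,0,0,-1],[0,0,0.35,0,0,0,-1],[0,0,0.35,0,0,0,-1],[0,0,0.25,0,0,0,-1],[0,0,0.1,0,0,0,-1],[0,0,0,0,0,0,-1],[0,0,0,0,0,0,-0.3],[0,0,0,0,0,0,0.2],[0,0,0,0,0,0,0.5],[0,0,0,0,0,0,0.5],[0,0,0,0,0,0,0.5],[0,0,-0.2,0,0,0,0.5],[0,0,-0.5,0,0,0,1],[0,0,-1,0,0,0,1],[0,0,-1,0,0,0,1],[0,0,-1,0,0,0,1],[0,0,-1,0,0,0,1],[0,0,-1,0,0,0,1]]]'
python3 - <<'E'
from h import *
for c in("scene","side","wrist"):
    im=grab_frame(c);cv2.imwrite(f"pics/q_{c}.png",im);i=camera_info(c)
    for n,z in(("scoop_a_bar",.05),("ball_a1_center",.02)):
        for d in trace(n,c):print(c,n,round(d["confidence"],2),np.round(d["centre"]),d["mask"].sum(),ray(i,d["centre"],z).round(3))
a=cv2.imread("pics/q_scene.png")[120:400,120:440]
b=cv2.imread("pics/q_side.png")[100:400,140:460]
cv2.imwrite("pics/q.png",np.hstack([cv2.resize(a,(430,376)),cv2.resize(b,(370,376))]))
E
```

```text
t: 18.27
ee_pos: [0.5663, -0.3518, 0.2433]
tcp_rot: [0.0, 0.045, 0.999, 0.0]
ft_force: [0.4, 0.0, -0.6]
finger_gap: 1.003
gripper_force: 0.0
scene scoop_a_bar 0.74 [143. 169.] 1282 [ 0.572 -0.338  0.05 ]
scene ball_a1_center 0.44 [358. 354.] 2134 [0.564 0.385 0.02 ]
scene ball_a1_center 0.19 [293. 310.] 2052 [0.586 0.215 0.02 ]
side scoop_a_bar 0.93 [416. 282.] 1838 [ 0.564 -0.357  0.05 ]
side ball_a1_center 0.31 [344. 214.] 3379 [ 0.667 -0.05   0.02 ]
wrist scoop_a_bar 0.64 [277. 185.] 6774 [ 0.567 -0.349  0.05 ]
```

View pics/q.png

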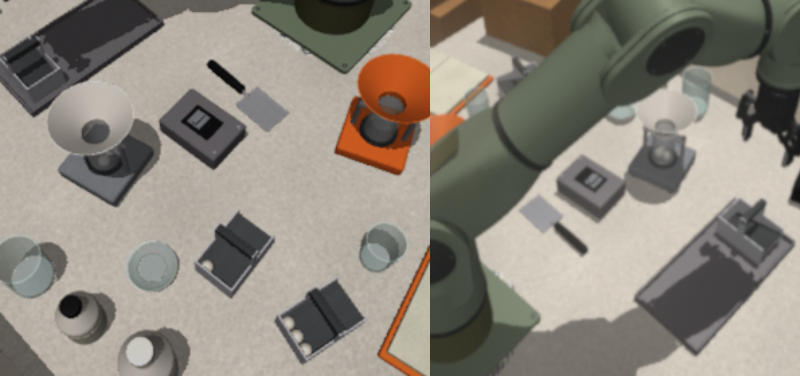

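```bash
python3 -m handwheel '[[[0.05,0.5,-0.5,0,0,0,1],[0.054,0.97,-0.5,0,0,0,1],[0.054,0.97,0,0,0,0,1],[0.054,0.97,0,0,0,0,1],[0.054,0.97,0,0,0,0,1],[0.054,0.97,0,0,0,0,1],[0.054,0.97,0,0,0,0,1],[0.054,0.97,0,0,0,0,1],[0.054,0.97,0,0,0,0,1],[0.054,0.97,0,0,0,0,1],[0.054,0.97,0,0,0,0,1],[0.054,0.97,0,0,0,0,1],[0.054,0.97,0,0,0,0,1],[0.054,0.97,0,0,0,0,1],[0.054,0.97,0,0,0,0,1],[0.054,0.97,0,0,0,0,1],[0.054,0.97,0,0,0,0,1],[0.054,0.97,0,0,0,0,1],[0.054,0.97,0,0,0,0,1],[0.054,0.97,0,0,0,0,1]]]'
python3 -m handwheel '[[[0,0.1,0,0,0,0.019,1],[0,0,0,0,0,0.019,1],[0,0,0,0,0,0.019,1],[0,0,0,0,0,0.019,1],[0,0,0,0,0,0.019,1],[0,0,0,0,0,0.019,1],[0,0,0,0,0,0.019,1],[0,0,0,0,0,0.019,1],[0,0,0,0,0,0.019,1],[0,0,0,0,0,0.019,1],[0,0,0,0,0,0.019,1],[0,0,0,0,0,0.019,1],[0,0,1,0,0,0,1],[0,0,0.5,0,0,0,1],[0,0,0,0,0,0,1]]]'
cat > fs.py <<'E'
# find scoop pose in wrist picture: mask -> fit model of bar top + rim outline by min-area rectangle and dark/bright check
from h import *
i=camera_info("wrist");im=grab_frame("wrist");s=read_state()
rr=R.from_quat(np.roll(s["tcp_rot"],-1)).as_matrix();print("tcp",s["ee_pos"].round(4),"tooly yaw",np.degrees(np.arctan2(rr[1,1],rr[0,1])).round(1))
cv2.imwrite("pics/fs.png",im)
C=-i["view"][:3,:3].T@i["view"][:3,3]
from scipy.optimize import minimize
def outline(x,y,a):
    pts=[(sx*.06,sy*.039,z) for sx in(-1,1) for sy in(-1,1) for z in(0.,.05)]+[(sx*.007,sy*.039,.093) for sx in(-1,1) for sy in(-1,1)]
    c,s_=np.cos(a),np.sin(a)
    P=np.array([proj(i,(x+c*p-s_*q,y+s_*p+c*q,z)) for p,q,z in pts],np.float32)
    return cv2.convexHull(P)
for d in trace("scoop_a_bar","wrist"):
    m=d["mask"].astype(np.uint8)
    c0=ray(i,d["centre"],.04)
    def cost(v):
        t=np.zeros_like(m);cv2.fillPoly(t,[np.int32(outline(*v)*16)],1,shift=4)
        return 1-(t&m).sum()/max(1,(t|m).sum())
    best=min((minimize(cost,[c0[0],c0[1],a],method="Nelder-Mead",options=dict(initial_simplex=np.array([[c0[0],c0[1],a],[c0[0]+.02,c0[1],a],[c0[0],c0[1]+.02,a],[c0[0],c0[1],a+.2]]))) for a in np.radians([150,180,210])),key=lambda r:r.fun)
    x=best.x;print("conf",round(d["confidence"],2),"scoop",x[:2].round(4),"yaw",np.degrees(x[2]).round(1),"iou",round(1-best.fun,3))
for d in trace("ball_a1_center","wrist"):print("ball",round(d["confidence"],2),ray(i,d["centre"],.02).round(3),d["mask"].sum())
E
python3 fs.py
```

```text
t: 20.38
ee_pos: [0.5847, 0.2179, 0.271]
tcp_rot: [-0.0, 0.045, 0.999, 0.0]
ft_force: [1.0, -0.3, 0.2]
finger_gap: 1.0
gripper_force: 0.0
t: 21.63
ee_pos: [0.5839, 0.2192, 0.2233]
tcp_rot: [-0.001, 0.689, 0.724, -0.002]
ft_force: [-0.3, 0.3, 0.6]
finger_gap: 0.998
gripper_force: 0.0
tcp [0.5847 0.2194 0.2253] tooly yaw 2.8
```

```bash
sed -i 's/i=camera_info("wrist");im=grab_frame("wrist")/import sys;cam=sys.argv[1];i=camera_info(cam);im=grab_frame(cam)/; s/"wrist"):/cam):/' fs.py; sed -i 's/trace("scoop_a_bar",cam)/(trace("scoop_a_bar",cam)+trace("scoop_b_bar",cam)+trace("scoop_c_bar",cam))/' fs.py
python3 fs.py wrist; python3 fs.py scene; python3 fs.py side
```

```text
tcp [0.5856 0.2196 0.2275] tooly yaw 2.8
conf 0.98 scoop [0.574  0.3889] yaw 163.4 iou 0.824
conf 0.71 scoop [0.5836 0.2148] yaw 182.5 iou 0.852
tcp [0.5853 0.2196 0.2269] tooly yaw 2.8
conf 0.73 scoop [ 0.57   -0.3491] yaw 265.2 iou 0.921
conf 0.74 scoop [0.5731 0.389 ] yaw 164.7 iou 0.831
conf 0.73 scoop [0.5827 0.2173] yaw 185.6 iou 0.812
tcp [0.5852 0.2196 0.2265] tooly yaw 2.8
conf 0.64 scoop [ 0.5779 -0.3495] yaw 264.4 iou 0.889
conf 0.76 scoop [0.5766 0.3898] yaw 162.2 iou 0.868
conf 0.64 scoop [0.5874 0.2178] yaw 186.1 iou 0.879
```

```bash
python3 -m handwheel '[[[-0.08,-0.03,0.5,0,0,-0.005,1],[0,0,0.7,0,0,0,1],[0,0,0.7,0,0,0,1],[0,0,0.7,0,0,0,1],[0,0,0.7,0,0,0,1],[0,0,0.7,0,0,0,1],[0,0,0.6,0,0,0,1],[0,0,0.5,0,0,0,1],[0,0,0.3,0,0,0,1],[0,0,0.15,0,0,0,1],[0,0,0,0,0,0,1],[0,0,0,0,0,0,-1],[0,0,0,0,0,0,-1],[0,0,0,0,0,0,-1],[0,0,0,0,0,0,-1],[0,0,0,0,0,0,-1],[0,0,0,0,0,0,-1],[0,0,0,0,0,0,-1]]]' 80
```

```text
t: 24.03
ee_pos: [0.5843, 0.2172, 0.06]
tcp_rot: [-0.0, 0.678, 0.735, 0.0]
ft_force: [-1.7, -1.0, 2.0]
finger_gap: 0.145
gripper_force: 80.1
```

```bash
python3 -m handwheel '[[[0,0,-0.2,0,0,0,-1],[0,0,-0.5,0,0,0,-1],[0,0,-0.9,0,0,0,-1],[0,0,-0.9,0,0,0,-1],[0,0,-0.9,0,0,0,-1],[0,0,-0.9,0,0,0,-1],[0,0,-0.9,0,0,0,-1],[0,0,-0.9,0,0,0,-1],[0,0,-0.9,0,0,0,-1],[-0.4,0.01,-0.5,0,0,0,-1],[-0.85,0.01,0,0,0,0,-1],[-0.85,0.01,0,0,0,0,-1],[-0.85,0.02,0,0,0,0,-1],[-0.85,0.02,0,0,0,0,-1],[-0.85,0.02,0,0,0,0,-1],[-0.85,0.02,0,0,0,0,-1],[-0.85,0.01,0,0,0,0,-1],[-0.85,0.01,0,0,0,0,-1],[-0.48,0.01,0,0,0,0,-1]]]'
python3 -m handwheel '[[[0,0,0,0,0,-0.01,-1],[0,0,0,0,0,-0.018,-1],[0,0,0,0,0,-0.018,-1],[0,0,0,0,0,-0.018,-1],[0,0,0,0,0,-0.018,-1],[0,0,0,0,0,-0.018,-1],[0,0,0,0,0,-0.018,-1],[0,0,0,0,0,-0.018,-1],[0,0,0,0,0,-0.018,-1],[0,0,0,0,0,-0.018,-1],[0,0,0,0,0,-0.018,-1],[0,0,0,0,0,-0.018,-1],[0,0,0,0,0,-0.018,-1],[0,0,0,0,0,-0.011,-1],[0,0,0,0,0,0,-1],[0,0,0,0,0,0,-1]]]'
```

```text
t: 25.62
ee_pos: [0.607, -0.0155, 0.2851]
tcp_rot: [0.0, 0.679, 0.734, -0.0]
ft_force: [0.1, -0.9, -2.6]
finger_gap: 0.147
gripper_force: 79.5
t: 26.95
ee_pos: [0.6071, -0.0121, 0.2849]
tcp_rot: [-0.0, 0.002, 1.0, 0.0]
ft_force: [-0.8, 0.5, -1.1]
finger_gap: 0.143
gripper_force: 79.5
```

Same pour as before (3 mm lower at the start), then level and check.

```bash
python3 -m handwheel '[[[0,0,0.13,-0.011,0,0,-1],[0,0,0.13,-0.011,0,0,-1],[0,0,0.13,-0.011,0,0,-1],[0,0,0,-0.0035,0,0,-1],[0,0,0,-0.0035,0,0,-1],[0,0,0,-0.0035,0,0,-1],[0,0,0,-0.0035,0,0,-1],[0,0,0,-0.0035,0,0,-1],[0,0,0,-0.0035,0,0,-1],[0,0,0,-0.0035,0,0,-1],[0,0,0,-0.0035,0,0,-1],[0,0,0,-0.0035,0,0,-1],[0,0,0,-0.0035,0,0,-1],[0,0,0,-0.0035,0,0,-1],[0,0,0,-0.0035,0,0,-1],[0,0,0,-0.0035,0,0,-1],[0,0,0,-0.0035,0,0,-1],[0,0,0,-0.0035,0,0,-1],[0,0,0,-0.0035,0,0,-1],[0,0,0,-0.0035,0,0,-1]]]'
python3 -m handwheel '[[[0,-0.034,-0.025,-0.004,0,0,-1],[0,-0.034,-0.025,-0.004,0,0,-1],[0,-0.034,-0.025,-0.004,0,0,-1],[0,-0.034,-0.025,-0.004,0,0,-1],[0,-0.034,-0.025,-0.004,0,0,-1],[0,-0.034,-0.025,-0.004,0,0,-1],[0,-0.034,-0.025,-0.004,0,0,-1],[0,-0.034,-0.025,-0.004,0,0,-1],[0,0,0,-0.002,0,0,-1],[0,0,0,0,0,0,-1],[0,0,0,0,0,0,-1],[0,0,0,0,0,0,-1],[0,0,0,0,0,0,-1],[0,0,0,0,0,0,-1],[0,0,0,0,0,0,-1]]]'
python3 -m handwheel '[[[0,0,0,0.014,0,0,-1],[0,0,0,0.019,0,0,-1],[0,0,0,0.019,0,0,-1],[0,0,0,0.019,0,0,-1],[0,0,0,0.019,0,0,-1],[0,0,0,0.019,0,0,-1],[0,0,0,0.0174,0,0,-1],[0,0,0,0,0,0,-1]]]'
python3 - <<'E'
from h import *
im=grab_frame("wrist");cv2.imwrite("pics/l2.png",im)
print(im[190:310:15,325:357:8].mean(2).astype(int), (im[150:300,300:372].min(2)>140).sum())
o=cv2.imread("pics/l_wrist.png");print((o[150:300,300:372].min(2)>140).sum())
E
```

```text
t: 28.62
ee_pos: [0.6071, -0.0115, 0.2731]
tcp_rot: [0.0, 0.001, 0.958, 0.288]
ft_force: [0.1, 0.1, -1.7]
finger_gap: 0.147
gripper_force: 79.5
t: 29.87
ee_pos: [0.6071, -0.0214, 0.2729]
tcp_rot: [0.0, 0.0, 0.922, 0.387]
ft_force: [0.6, -0.0, -3.6]
finger_gap: 0.144
gripper_force: 79.6
t: 30.53
ee_pos: [0.6071, -0.016, 0.274]
tcp_rot: [0.001, -0.003, 1.0, -0.001]
ft_force: [0.1, 1.7, -1.9]
finger_gap: 0.142
gripper_force: 79.6
[[91 89 90 89]
 [55 77 76 70]
 [74 74 74 60]
 [78 75 73 72]
 [75 76 74 70]
 [45 50 44 70]
 [91 90 91 74]
 [79 89 92 91]] 2431
2771
```

```bash
python3 -m handwheel '[[[0.19,-0.415,0,0,0,0,-1],[0.385,-0.83,0,0,0,0,-1],[0.385,-0.83,0,0,0,0,-1],[0.385,-0.83,0,0,0,0,-1],[0.385,-0.83,0,0,0,0,-1],[0.385,-0.83,0,0,0,0,-1],[0.385,-0.83,0,0,0,0,-1],[0.385,-0.83,0,0,0,0,-1],[0.385,-0.83,0,0,0,0,-1],[0.385,-0.83,0,0,0,0,-1],[0.385,-0.83,0,0,0,0,-1],[0.385,-0.83,0,0,0,0,-1],[0.385,-0.83,0,0,0,0,-1],[0.19,-0.415,0,0,0,0,-1],[0,0,0,0,0,0.014,-1],[0,0,0,0,0,0,-1],[0,0,0,0,0,0,-1]]]'
python3 -m handwheel '[[[0,0,0.4,0,0,0,-1],[0,0,0.8,0,0,0,-1],[0,0,0.8,0,0,0,-1],[0,0,0.8,0,0,0,-1],[0,0,0.8,0,0,0,-1],[0,0,0.8,0,0,0,-1],[0,0,0.8,0,0,0,-1],[0,0,0.5,0,0,0,-1],[0,0,0,0,0,0,-1]]]'
python3 - <<'E'
from h import *
s=read_state();print(s["qpos"].round(2))
E
```

```text
t: 32.0
ee_pos: [0.4564, -0.3451, 0.2723]
tcp_rot: [0.0, 0.044, 0.999, 0.001]
ft_force: [-0.3, 0.5, -2.5]
finger_gap: 0.145
gripper_force: 79.6
t: 32.75
ee_pos: [0.4559, -0.3436, 0.0987]
tcp_rot: [-0.002, 0.043, 0.999, 0.002]
ft_force: [0.2, 0.8, -2.5]
finger_gap: 0.146
gripper_force: 79.5
[ 0.77  0.88 -0.35  1.62  0.41  0.71  1.7 ]
```

```bash
python3 -m handwheel '[[[0,0,0.35,0,0,0,-1],[0,0,0.35,0,0,0,-1],[0,0,0.25,0,0,0,-1],[0,0,0.1,0,0,0,-1],[0,0,0,0,0,0,-1],[0,0,0,0,0,0,-0.3],[0,0,0,0,0,0,0.2],[0,0,0,0,0,0,0.5],[0,0,0,0,0,0,0.5],[0,0,0,0,0,0,0.5],[0,0,-0.2,0,0,0,0.5],[0,0,-0.5,0,0,0,1],[0,0,-1,0,0,0,1],[0,0,-1,0,0,0,1],[0,0,-1,0,0,0,1],[0,0,-1,0,0,0,1],[0,0,-1,0,0,0,1],[0,0,-1,0,0,0,1]]]'
python3 -m handwheel '[[[-0.035,0.5,0,0,0,0,1],[-0.07,0.95,0,0,0,0,1],[-0.07,0.95,0,0,0,0,1],[-0.07,0.95,0,0,0,0,1],[-0.07,0.95,0,0,0,0,1],[-0.07,0.95,0,0,0,0,1],[-0.07,0.95,0,0,0,0,1],[-0.07,0.95,0,0,0,0,1],[-0.07,0.95,0,0,0,0,1],[-0.07,0.95,0,0,0,0,1],[-0.07,0.95,0,0,0,0,1],[-0.07,0.95,0,0,0,0,1],[-0.07,0.95,0,0,0,0,1],[-0.07,0.95,0,0,0,0,1],[-0.07,0.95,0,0,0,0,1],[-0.07,0.95,0,0,0,0,1],[-0.07,0.95,0,0,0,0,1],[-0.07,0.95,0,0,0,0,1],[-0.07,0.95,0,0,0,0,1]]]'
python3 -m handwheel '[[[-0.07,0.95,0,0,0,0,1],[-0.07,0.95,0,0,0,0,1],[-0.07,0.95,0,0,0,0,1],[-0.07,0.95,0,0,0,0,1],[-0.07,0.95,0,0,0,0,1],[-0.07,0.95,0,0,0,0,1],[-0.07,0.95,0,0,0,0,1],[-0.03,0.45,0,0,0,0,1]]]'
python3 -m handwheel '[[[0,0,0,0,0,0.019,1],[0,0,0,0,0,0.019,1],[0,0,0,0,0,0.019,1],[0,0,0,0,0,0.019,1],[0,0,0,0,0,0.019,1],[0,0,0,0,0,0.019,1],[0,0,0,0,0,0.019,1],[0,0,0,0,0,0.019,1],[0,0,0,0,0,0.019,1],[0,0,0,0,0,0.019,1],[0,0,0,0,0,0.019,1],[0,0,0,0,0,0.019,1],[0,0,0,0,0,0.019,1],[0,0,0,0,0,0.019,1],[0,0,0,0,0,0.016,1],[0,0,0,0,0,0,1],[0,0,0,0,0,0,1]]]'
python3 fs.py wrist; python3 fs.py scene; python3 fs.py side
```

```text
t: 34.25
ee_pos: [0.4564, -0.3448, 0.2731]
tcp_rot: [0.0, 0.044, 0.999, 0.001]
ft_force: [-0.7, 0.1, 0.6]
finger_gap: 1.0
gripper_force: 0.0
t: 35.83
ee_pos: [0.5423, 0.1788, 0.2721]
tcp_rot: [0.0, 0.044, 0.999, 0.001]
ft_force: [-0.3, -1.0, 0.2]
finger_gap: 1.0
gripper_force: 0.0
t: 36.5
ee_pos: [0.5758, 0.3914, 0.2716]
tcp_rot: [-0.001, 0.043, 0.999, 0.001]
ft_force: [-0.9, -0.0, -0.1]
finger_gap: 0.999
gripper_force: 0.0
t: 37.92
ee_pos: [0.5768, 0.3882, 0.2721]
tcp_rot: [-0.001, 0.801, 0.599, 0.0]
ft_force: [-0.2, 0.2, -0.0]
finger_gap: 0.999
gripper_force: 0.0
tcp [0.5768 0.3882 0.272 ] tooly yaw -16.4
conf 0.31 scoop [0.6272 0.2979] yaw 111.6 iou 0.029
conf 0.29 scoop [0.6364 0.3176] yaw 119.1 iou 0.034
conf 0.89 scoop [0.595  0.3905] yaw 162.2 iou 0.813
conf 0.63 scoop [0.3943 0.3817] yaw 200.0 iou 0.526
tcp [0.577  0.3881 0.2718] tooly yaw -16.6
conf 0.58 scoop [ 0.5695 -0.3526] yaw 264.3 iou 0.879
conf 0.78 scoop [0.591 0.392] yaw 163.8 iou 0.749
conf 0.84 scoop [ 0.4547 -0.3471] yaw 263.7 iou 0.916
tcp [0.577  0.3881 0.2717] tooly yaw -16.6
conf 0.72 scoop [ 0.5767 -0.3505] yaw 265.0 iou 0.828
conf 0.89 scoop [0.5962 0.3933] yaw 164.4 iou 0.811
conf 0.91 scoop [ 0.4619 -0.3436] yaw 263.3 iou 0.859
```

```bash
python3 -m handwheel '[[[0.12,0.24,0.3,0,0,0,1],[0.13,0.24,0.6,0,0,0,1],[0,0,0.8,0,0,0,1],[0,0,0.8,0,0,0,1],[0,0,0.8,0,0,0,1],[0,0,0.8,0,0,0,1],[0,0,0.8,0,0,0,1],[0,0,0.8,0,0,0,1],[0,0,0.6,0,0,0,1],[0,0,0.4,0,0,0,1],[0,0,0.16,0,0,0,1],[0,0,0,0,0,0,1],[0,0,0,0,0,0,-1],[0,0,0,0,0,0,-1],[0,0,0,0,0,0,-1],[0,0,0,0,0,0,-1],[0,0,0,0,0,0,-1],[0,0,0,0,0,0,-1],[0,0,0,0,0,0,-1]]]' 80
python3 - <<'E'
from h import *
im=grab_frame("wrist");cv2.imwrite("pics/g3.png",im)
for d in trace("ball_a1_center","wrist"):print(d["confidence"],np.round(d["centre"]),d["mask"].sum())
print(read_state()["qpos"].round(2))
E
```

```text
t: 40.25
ee_pos: [0.5931, 0.3916, 0.0664]
tcp_rot: [-0.001, 0.802, 0.597, 0.001]
ft_force: [-1.1, -0.5, 5.7]
finger_gap: 0.146
gripper_force: 78.8
[-0.64  1.11  0.03  1.04 -0.04  0.99 -0.89]
```

```bash
python3 -m handwheel '[[[0,0,0,0,0,0,0.2],[0,0,0,0,0,0,0.2],[0,0,0,0,0,0,0.2],[0,0,0.1,0,0,0,0.2],[0,0,0.1,0,0,0,0.2],[0,0,0,0,0,0,-1],[0,0,0,0,0,0,-1],[0,0,0,0,0,0,-1],[0,0,0,0,0,0,-1],[0,0,0,0,0,0,-1]]]' 80
python3 -m handwheel '[[[0,0,-0.2,0,0,0,-1],[0,0,-0.5,0,0,0,-1],[0,0,-0.9,0,0,0,-1],[0,0,-0.9,0,0,0,-1],[0,0,-0.9,0,0,0,-1],[0,0,-0.9,0,0,0,-1],[0,0,-0.9,0,0,0,-1],[0,0,-0.9,0,0,0,-1],[0,0,-0.9,0,0,0,-1],[0,0,-0.5,0,0,0,-1],[0,0,0,0,0,0,-1]]]'
python3 - <<'E'
from h import *
im=grab_frame("wrist");cv2.imwrite("pics/g3.png",im)
for d in trace("ball_a1_center","wrist"):print(d["confidence"],np.round(d["centre"]),d["mask"].sum())
print((im[150:300,315:365].min(2)>170).sum(),(cv2.imread("pics/l2.png")[150:300,315:365].min(2)>170).sum())
s=read_state();e=s["ee_pos"];r=R.from_quat(np.roll(s["tcp_rot"],-1)).as_matrix()
print(e,r.T@(np.array([.607,-.012,.285])-e)/.03)
E
```

```text
t: 41.18
ee_pos: [0.593, 0.3915, 0.0601]
tcp_rot: [-0.001, 0.802, 0.597, 0.001]
ft_force: [0.4, 0.2, 0.9]
finger_gap: 0.145
gripper_force: 78.4
t: 42.1
ee_pos: [0.5935, 0.3915, 0.2886]
tcp_rot: [-0.0, 0.802, 0.597, 0.003]
ft_force: [0.5, 0.2, -3.0]
finger_gap: 0.149
gripper_force: 78.2
2647 1461
[0.59272869 0.39111927 0.28454365] [-12.73898601   4.30176313  -0.0296365 ]
```

```bash
python3 -m handwheel '[[[-0.42,0.14,0,0,0,0,-1],[-0.85,0.287,0,0,0,0,-1],[-0.85,0.287,0,0,0,0,-1],[-0.85,0.287,0,0,0,0,-1],[-0.85,0.287,0,0,0,0,-1],[-0.85,0.287,0,0,0,0,-1],[-0.85,0.287,0,0,0,0,-1],[-0.85,0.287,0,0,0,0,-1],[-0.85,0.287,0,0,0,0,-1],[-0.85,0.287,0,0,0,0,-1],[-0.85,0.287,0,0,0,0,-1],[-0.85,0.287,0,0,0,0,-1],[-0.85,0.287,0,0,0,0,-1],[-0.85,0.287,0,0,0,0,-1],[-0.85,0.287,0,0,0,0,-1],[-0.42,0.14,0,0,0,0,-1],[0,0,0,0,0,0,-1]]]'
python3 -m handwheel '[[[0,0,0,0,0,-0.008,-1],[0,0,0,0,0,-0.018,-1],[0,0,0,0,0,-0.018,-1],[0,0,0,0,0,-0.018,-1],[0,0,0,0,0,-0.018,-1],[0,0,0,0,0,-0.018,-1],[0,0,0,0,0,-0.018,-1],[0,0,0,0,0,-0.018,-1],[0,0,0,0,0,-0.018,-1],[0,0,0,0,0,-0.018,-1],[0,0,0,0,0,-0.018,-1],[0,0,0,0,0,-0.018,-1],[0,0,0,0,0,-0.018,-1],[0,0,0,0,0,-0.018,-1],[0,0,0,0,0,-0.018,-1],[0,0,0,0,0,-0.018,-1],[0,0,0,0,0,-0.018,-1],[0,0,0,0,0,0,-1],[0,0,0,0,0,0,-1]]]'
```

```text
t: 43.62
ee_pos: [0.6064, -0.0155, 0.2834]
tcp_rot: [-0.0, 0.803, 0.596, -0.001]
ft_force: [0.5, -1.6, -1.9]
finger_gap: 0.144
gripper_force: 78.2
t: 45.2
ee_pos: [0.6068, -0.0113, 0.2838]
tcp_rot: [-0.001, 0.002, 1.0, 0.001]
ft_force: [0.5, -0.0, -2.4]
finger_gap: 0.149
gripper_force: 78.2
```

```bash
python3 -m handwheel '[[[0,0,0.12,-0.011,0,0,-1],[0,0,0.12,-0.011,0,0,-1],[0,0,0.12,-0.011,0,0,-1],[0,0,0,-0.0035,0,0,-1],[0,0,0,-0.0035,0,0,-1],[0,0,0,-0.0035,0,0,-1],[0,0,0,-0.0035,0,0,-1],[0,0,0,-0.0035,0,0,-1],[0,0,0,-0.0035,0,0,-1],[0,0,0,-0.0035,0,0,-1],[0,0,0,-0.0035,0,0,-1],[0,0,0,-0.0035,0,0,-1],[0,0,0,-0.0035,0,0,-1],[0,0,0,-0.0035,0,0,-1],[0,0,0,-0.0035,0,0,-1],[0,0,0,-0.0035,0,0,-1],[0,0,0,-0.0035,0,0,-1],[0,0,0,-0.0035,0,0,-1],[0,0,0,-0.0035,0,0,-1],[0,0,0,-0.0035,0,0,-1]]]'
python3 -m handwheel '[[[0,-0.034,-0.025,-0.004,0,0,-1],[0,-0.034,-0.025,-0.004,0,0,-1],[0,-0.034,-0.025,-0.004,0,0,-1],[0,-0.034,-0.025,-0.004,0,0,-1],[0,-0.034,-0.025,-0.004,0,0,-1],[0,-0.034,-0.025,-0.004,0,0,-1],[0,-0.034,-0.025,-0.004,0,0,-1],[0,-0.034,-0.025,-0.004,0,0,-1],[0,0,0,-0.002,0,0,-1],[0,0,0,0,0,0,-1],[0,0,0,0,0,0,-1],[0,0,0,0,0,0,-1],[0,0,0,0,0,0,-1],[0,0,0,0,0,0,-1],[0,0,0,0,0,0,-1]]]'
python3 -m handwheel '[[[0,0,0,0.014,0,0,-1],[0,0,0,0.019,0,0,-1],[0,0,0,0.019,0,0,-1],[0,0,0,0.019,0,0,-1],[0,0,0,0.019,0,0,-1],[0,0,0,0.019,0,0,-1],[0,0,0,0.0174,0,0,-1],[0,0,0,0,0,0,-1]]]'
python3 - <<'E'
from h import *
im=grab_frame("wrist");cv2.imwrite("pics/l3.png",im)
print(im[190:310:15,325:357:8].mean(2).astype(int), (im[150:300,300:372].min(2)>140).sum(), read_state()["ft_force"])
E
```

```text
t: 46.87
ee_pos: [0.6071, -0.0112, 0.2737]
tcp_rot: [0.0, 0.001, 0.958, 0.288]
ft_force: [-0.3, -0.8, -0.6]
finger_gap: 0.143
gripper_force: 78.5
t: 48.12
ee_pos: [0.6071, -0.0211, 0.2735]
tcp_rot: [0.0, 0.0, 0.922, 0.387]
ft_force: [0.3, 0.2, -2.3]
finger_gap: 0.149
gripper_force: 78.6
t: 48.78
ee_pos: [0.607, -0.0158, 0.2747]
tcp_rot: [0.001, -0.003, 1.0, -0.001]
ft_force: [-0.2, 2.0, -1.2]
finger_gap: 0.146
gripper_force: 78.7
[[108 111 108 126]
 [ 44  73  75  70]
 [ 74  76  73  49]
 [ 76  78  76  69]
 [ 80  79  75  68]
 [ 44  44  45  70]
 [ 89  88  88  90]
 [ 84  89  89  91]] 2117 [ 0.86742538  0.01505231 -2.14438733]
```

```bash
python3 -m handwheel '[[[0.29,-0.35,0,0,0,0,-1],[0.575,-0.7,0,0,0,0,-1],[0.575,-0.7,0,0,0,0,-1],[0.575,-0.7,0,0,0,0,-1],[0.575,-0.7,0,0,0,0,-1],[0.575,-0.7,0,0,0,0,-1],[0.575,-0.7,0,0,0,0,-1],[0.575,-0.7,0,0,0,0,-1],[0.575,-0.7,0,0,0,0,-1],[0.575,-0.7,0,0,0,0,-1],[0.575,-0.7,0,0,0,0,-1],[0.575,-0.7,0,0,0,0,-1],[0.575,-0.7,0,0,0,0,-1],[0.575,-0.7,0,0,0,0,-1],[0.575,-0.7,0,0,0,0,-1],[0.29,-0.35,0,0,0,0,-1],[0,0,0,0,0,0.014,-1],[0,0,0,0,0,0,-1],[0,0,0,0,0,0,-1]]]'
python3 -m handwheel '[[[0,0,0.4,0,0,0,-1],[0,0,0.8,0,0,0,-1],[0,0,0.8,0,0,0,-1],[0,0,0.8,0,0,0,-1],[0,0,0.8,0,0,0,-1],[0,0,0.8,0,0,0,-1],[0,0,0.8,0,0,0,-1],[0,0,0.5,0,0,0,-1],[0,0,0,0,0,0,-1]]]'
```

```text
t: 50.42
ee_pos: [0.3477, -0.3359, 0.2728]
tcp_rot: [0.0, 0.044, 0.999, 0.001]
ft_force: [0.6, 0.1, -1.4]
finger_gap: 0.146
gripper_force: 78.7
t: 51.17
ee_pos: [0.3474, -0.3344, 0.0995]
tcp_rot: [-0.001, 0.043, 0.999, 0.002]
ft_force: [-0.3, 0.6, -2.3]
finger_gap: 0.147
gripper_force: 78.7
```

```bash
python3 -m handwheel '[[[0,0,0.35,0,0,0,-1],[0,0,0.35,0,0,0,-1],[0,0,0.25,0,0,0,-1],[0,0,0.12,0,0,0,-1],[0,0,0,0,0,0,-1],[0,0,0,0,0,0,-0.3],[0,0,0,0,0,0,0.2],[0,0,0,0,0,0,0.5],[0,0,0,0,0,0,0.5],[0,0,0,0,0,0,0.5],[0,0,-0.2,0,0,0,0.5],[0,0,-0.5,0,0,0,1],[0,0,-1,0,0,0,1],[0,0,-1,0,0,0,1],[0,0,-1,0,0,0,1],[0,0,-1,0,0,0,1],[0,0,-1,0,0,0,1]]]'
python3 -m handwheel '[[[-0.09,0.43,0,0,0,0,-1],[-0.17,0.86,0,0,0,0,-1],[-0.17,0.86,0,0,0,0,-1],[-0.17,0.86,0,0,0,0,-1],[-0.17,0.86,0,0,0,0,-1],[-0.17,0.86,0,0,0,0,-1],[-0.17,0.86,0,0,0,0,-1],[-0.17,0.86,0,0,0,0,-1],[-0.17,0.86,0,0,0,0,-1],[-0.17,0.86,0,0,0,0,-1],[-0.17,0.86,0,0,0,0,-1],[-0.17,0.86,0,0,0,0,-1],[-0.09,0.43,0,0,0,0,-1],[0,0,0,0,0,-0.014,-1],[0,0,0.5,0,0,0,-1],[0,0,0.5,0,0,0,-1],[0,0,0,0,0,0,-1],[0,0,0,0,0,0,-1]]]'
python3 - <<'E'
from h import *
F={c:grab_frame(c) for c in("scene","side","wrist")}
for c in F:
    cv2.imwrite(f"pics/f_{c}.png",F[c]);i=camera_info(c);grab_frame(c)
    for n,z in(("switch_ridge",.052),("ball_a1_center",.02),("scoop_a_bar",.05)):
        for d in trace(n,c):
            print(c,n,round(d["confidence"],2),np.round(d["centre"]),d["mask"].sum(),ray(i,d["centre"],z).round(4))
a=F["scene"][130:330,90:290];a=cv2.resize(a,(400,400),interpolation=cv2.INTER_CUBIC)
def j(c,w):
    u,v=proj(camera_info(c),[.606,-.084,.07]).astype(int);return cv2.resize(F[c][max(v-w,0):v+w,u-w:u+w],(200,200),interpolation=cv2.INTER_CUBIC)
b=np.vstack([j("scene",28),j("side",28)])
u,v=proj(camera_info("wrist"),[.437,0,.05]).astype(int);v=min(v,370)
w=cv2.resize(F["wrist"][max(0,v-60):v+60,u-60:u+60],(200,200));sw=cv2.resize(F["side"][225:265,260:300],(200,200),interpolation=cv2.INTER_CUBIC)
top=np.hstack([a,b,np.vstack([w,sw])])
st=np.hstack([cv2.resize(F["side"][240:400,300:500],(250,200)),cv2.resize(F["scene"][120:220,90:250],(320,200)),cv2.resize(F["scene"][250:400,230:430],(230,200))])
cv2.imwrite("pics/mont.png",np.vstack([top,st]))
E
```

```text
t: 52.58
ee_pos: [0.3475, -0.3354, 0.2428]
tcp_rot: [0.0, 0.044, 0.999, 0.001]
ft_force: [0.1, -1.0, 0.4]
finger_gap: 1.0
gripper_force: 0.0
t: 54.08
ee_pos: [0.4363, -0.0328, 0.2115]
tcp_rot: [-0.001, 0.0, 1.0, 0.001]
ft_force: [-0.5, -0.5, 0.8]
finger_gap: -0.0
gripper_force: 0.0
scene switch_ridge 0.32 [146. 169.] 1415 [ 0.5675 -0.332   0.052 ]
scene switch_ridge 0.29 [409. 306.] 1012 [0.4141 0.4076 0.052 ]
scene scoop_a_bar 0.75 [143. 169.] 1441 [ 0.5727 -0.3389  0.05  ]
side switch_ridge 0.47 [280. 245.] 72 [ 0.4274 -0.0084  0.052 ]
side ball_a1_center 0.52 [344. 212.] 3421 [ 0.6757 -0.0439  0.02  ]
side ball_a1_center 0.35 [357. 333.] 2072 [ 0.3568 -0.3214  0.02  ]
side ball_a1_center 0.29 [391. 335.] 2875 [ 0.407  -0.3867  0.02  ]
side scoop_a_bar 0.9 [417. 283.] 1664 [ 0.5624 -0.3605  0.05  ]
side scoop_a_bar 0.28 [358. 333.] 2100 [ 0.341  -0.3339  0.05  ]
wrist switch_ridge 0.67 [300. 191.] 832 [ 0.436  -0.0044  0.052 ]
wrist switch_ridge 0.39 [ 39. 205.] 5835 [ 0.4518 -0.297   0.052 ]
wrist scoop_a_bar 0.85 [ 43. 290.] 6831 [ 0.5628 -0.3222  0.05  ]
```

View pics/mont.png

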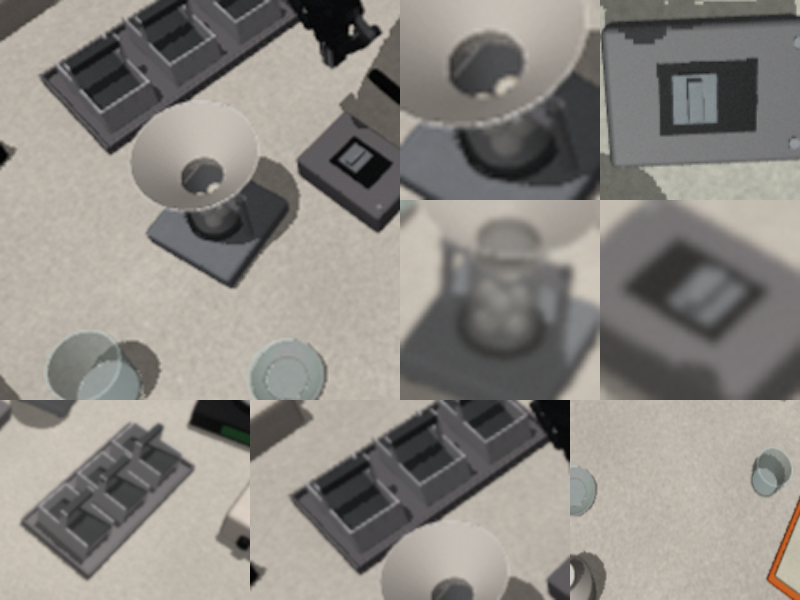

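```bash
python3 -m handwheel '[[[0,0,0.5,0,0,0,-1],[0,0,0.8,0,0,0,-1],[0,0,0.8,0,0,0,-1],[0,0,0.8,0,0,0,-1],[0,0,0.8,0,0,0,-1],[0,0,0.8,0,0,0,-1],[0,0,0.5,0,0,0,-1],[0,0,0.3,0,0,0,-1],[0,0,0,0,0,0,-1],[0,0,0,0,0,0,-1]]]' 40
python3 -m handwheel '[[[0,0,0.1,0,0,0,-1],[0,0,0,0,0,0,-1]]]'
python3 -m handwheel '[[[0,0,0.1,0,0,0,-1],[0,0,0,0,0,0,-1]]]'
python3 -m handwheel '[[[0,0,0.1,0,0,0,-1],[0,0,0,0,0,0,-1]]]'
```

```text
t: 55.67
ee_pos: [0.4365, -0.0325, 0.0522]
tcp_rot: [-0.0, 0.0, 1.0, 0.001]
ft_force: [-0.1, -1.3, -0.4]
finger_gap: -0.0
gripper_force: 0.0
t: 55.83
ee_pos: [0.4368, -0.0327, 0.0495]
tcp_rot: [0.0, 0.001, 1.0, 0.001]
ft_force: [0.3, -0.4, -0.3]
finger_gap: -0.001
gripper_force: 0.0
t: 56.0
ee_pos: [0.4367, -0.0327, 0.0462]
tcp_rot: [0.0, 0.001, 1.0, 0.001]
ft_force: [-1.1, 0.0, -0.1]
finger_gap: -0.001
gripper_force: 0.0
t: 56.17
ee_pos: [0.4365, -0.0326, 0.0429]
tcp_rot: [-0.0, 0.001, 1.0, 0.001]
ft_force: [0.1, 0.2, -0.2]
finger_gap: 0.001
gripper_force: 0.0
```

```bash
ok(){ python3 -c "
from bench import *
import sys
s=read_state();print(s['ee_pos'][2].round(4),s['ft_force'].round(1));sys.exit(int(s['ft_force'][2]>3.5))"; }
ok && python3 -m handwheel '[[[0,0,0.06,0,0,0,-1],[0,0,0,0,0,0,-1]]]' >/dev/null
ok && python3 -m handwheel '[[[0,0,0.06,0,0,0,-1],[0,0,0,0,0,0,-1]]]' >/dev/null && ok && python3 -m handwheel '[[[0,0,0.06,0,0,0,-1],[0,0,0,0,0,0,-1]]]' >/dev/null && ok && python3 -m handwheel '[[[0,0,0.06,0,0,0,-1],[0,0,0,0,0,0,-1]]]' >/dev/null && ok && python3 -m handwheel '[[[0,0,0.06,0,0,0,-1],[0,0,0,0,0,0,-1]]]' >/dev/null && ok && python3 -m handwheel '[[[0,0,0.06,0,0,0,-1],[0,0,0,0,0,0,-1]]]' >/dev/null && ok && python3 -m handwheel '[[[0,0,0.06,0,0,0,-1],[0,0,0,0,0,0,-1]]]' >/dev/null && ok && python3 -m handwheel '[[[0,0,0.06,0,0,0,-1],[0,0,0,0,0,0,-1]]]' >/dev/null && ok && python3 -m handwheel '[[[0,0,0.06,0,0,0,-1],[0,0,0,0,0,0,-1]]]' >/dev/null && ok
```

```text
0.0429 [ 0.1  0.2 -0.2]
0.0412 [ 0.1 -0.3 -0.1]
0.0394 [ 0.3 -0.3  0.5]
0.0376 [ 0.5 -0.2  0.6]
0.0359 [-0.   0.9 -0.3]
0.0356 [-6.4  1.  50.4]
```

```bash
python3 -m handwheel '[[[0,0,-0.15,0,0,0,-1],[0,0,0,0,0,0,-1]]]'
python3 -m handwheel '[[[0,0.1,0,0,0,0,-1],[0,0.1,0,0,0,0,-1],[0,0.1,0,0,0,0,-1],[0,0,0,0,0,0,-1]]]'
python3 -m handwheel '[[[0,0.1,0,0,0,0,-1],[0,0,0,0,0,0,-1]]]'
python3 -m handwheel '[[[0,0.1,0,0,0,0,-1],[0,0,0,0,0,0,-1]]]'
```

```text
t: 57.17
ee_pos: [0.4368, -0.0326, 0.0393]
tcp_rot: [0.0, 0.001, 1.0, 0.001]
ft_force: [-0.3, 0.4, -0.1]
finger_gap: -0.001
gripper_force: 0.0
t: 57.5
ee_pos: [0.4365, -0.0227, 0.0385]
tcp_rot: [-0.0, 0.0, 1.0, 0.001]
ft_force: [0.1, 0.5, 0.2]
finger_gap: -0.0
gripper_force: 0.0
t: 57.67
ee_pos: [0.4364, -0.0206, 0.0386]
tcp_rot: [-0.0, 0.001, 1.0, 0.001]
ft_force: [0.7, -4.7, -1.8]
finger_gap: 0.002
gripper_force: 2.2
t: 57.83
ee_pos: [0.4365, -0.0179, 0.039]
tcp_rot: [-0.0, 0.001, 1.0, 0.0]
ft_force: [-1.5, -5.1, 10.7]
finger_gap: -0.003
gripper_force: 5.2
```

```bash
python3 -m handwheel '[[[0,0.1,-0.01,0,0,0,-1],[0,0.1,0,0,0,0,-1],[0,0,0,0,0,0,-1]]]'
python3 -m handwheel '[[[0,0.1,0,0,0,0,-1],[0,0.1,0,0,0,0,-1],[0,0,0,0,0,0,-1]]]'
python3 -m handwheel '[[[0,-0.3,0,0,0,0,-1],[0,-0.3,0,0,0,0,-1],[0,0,-1,0,0,0,-1],[0,0,-1,0,0,0,-1],[0,0,-1,0,0,0,-1],[0,0,-1,0,0,0,-1],[0,0,-1,0,0,0,-1],[0,0,-0.7,0,0,0,-1],[0,0,0,0,0,0,-1],[0,0,0,0,0,0,-1]]]'
python3 - <<'E'
from h import *
for k in range(2):
    i=camera_info("wrist");im=grab_frame("wrist")
    for d in trace("switch_ridge","wrist"):print(round(d["confidence"],2),np.round(d["centre"]),d["mask"].sum(),ray(i,d["centre"],.052).round(4))
for c,n in(("scene","scoop_a_bar"),):
    i=camera_info(c);grab_frame(c)
    for d in trace(n,c):print(n,ray(i,d["centre"],.05).round(3))
E
```

```text
t: 58.08
ee_pos: [0.4364, -0.0117, 0.0392]
tcp_rot: [-0.0, 0.001, 1.0, 0.001]
ft_force: [-1.7, -2.2, 7.7]
finger_gap: -0.0
gripper_force: 6.1
t: 58.33
ee_pos: [0.4362, -0.005, 0.0392]
tcp_rot: [-0.0, 0.0, 1.0, 0.001]
ft_force: [-4.5, 2.8, 8.6]
finger_gap: 0.002
gripper_force: 4.9
t: 59.17
ee_pos: [0.4368, -0.0245, 0.2106]
tcp_rot: [0.001, 0.001, 1.0, 0.001]
ft_force: [0.1, 0.1, -0.3]
finger_gap: 0.003
gripper_force: 0.0
0.95 [291. 192.] 856 [ 0.4375 -0.0067  0.052 ]
0.72 [289. 191.] 756 [ 0.4351 -0.0081  0.052 ]
scoop_a_bar [ 0.571 -0.339  0.05 ]
```

```bash
python3 - <<'E'
from h import *
i=camera_info("wrist");im=grab_frame("wrist");cv2.imwrite("pics/s1.png",im)
def prof(im,ii,y0=None):
    ys=np.arange(-.03,.045,.0025)
    return [int(np.mean([im[tuple(np.round(proj(ii,[x,y,.048])).astype(int)[::-1])].mean() for x in(.431,.436,.441)])) for y in ys]
print([round(v*1000,1) for v in np.arange(-.03,.045,.0025)])
print(prof(im,i))
# old frame: same hand pose up to shift of TCP
s=read_state();o=cv2.imread("pics/f_wrist.png")
import copy
j=dict(i);V=i["view"].copy();d=np.array([.4363,-.0328,.2115])-s["ee_pos"];V[:3,3]-=V[:3,:3]@d;j["view"]=V
print(prof(o,j))
u,v=proj(i,[.436,0,.05]).astype(int);print(im[v-40:v+41:8,u-50:u+60:5].mean(2).astype(int))
E
```

```text
[np.float64(-30.0), np.float64(-27.5), np.float64(-25.0), np.float64(-22.5), np.float64(-20.0), np.float64(-17.5), np.float64(-15.0), np.float64(-12.5), np.float64(-10.0), np.float64(-7.5), np.float64(-5.0), np.float64(-2.5), np.float64(-0.0), np.float64(2.5), np.float64(5.0), np.float64(7.5), np.float64(10.0), np.float64(12.5), np.float64(15.0), np.float64(17.5), np.float64(20.0), np.float64(22.5), np.float64(25.0), np.float64(27.5), np.float64(30.0), np.float64(32.5), np.float64(35.0), np.float64(37.5), np.float64(40.0), np.float64(42.5)]
[122, 49, 47, 48, 73, 137, 137, 139, 86, 137, 137, 135, 126, 138, 138, 137, 79, 47, 44, 47, 45, 47, 45, 44, 46, 46, 41, 85, 120, 119]
[124, 48, 49, 48, 76, 138, 138, 138, 88, 138, 137, 136, 127, 140, 137, 138, 91, 46, 47, 44, 45, 45, 45, 43, 40, 43, 41, 94, 120, 119]
[[ 84 105  85  59  60  61  61  60 124 119 123 121 123 123 122 120 120 118
  121 120 121 122]
 [123 123 124 124  93  93  98 121 121 122 123 119 123 123 120 121 120 119
  122 121 121 123]
 [124 124 126 127 121 121 125 124 123 123 123 121 122 122 109 107  58 119
  122 123 119 118]
 [125 126 123 122 123  50  45  46  50  50  48  47  58  49  49  42  43 122
  121 120 119 120]
 [127 125 125 122 126  63  48 141 139 137 130 136  72  46  49  47  42 123
  122 121 121 121]
 [125 124 125 124 123  99  50 136 139 137 136 138  69  46  48  45  45 122
  119 121 119 119]
 [125 127 124 125 126 117  51 133 135 139 134 139  95  48  44  45  42 121
  118 119 119 119]
 [126 127 126 124 126 117  48  81  64  47  45  49  46  44  45  46  39 120
  118 119 116 118]
 [124 125 128 124 128 126 124 123 124 123 122 123 121 123 119 120 121 123
  120 120 121 115]
 [124 126 124 125 126 125 123 123 124 126 122 123 122 120 122 121 122 121
  123 119 118 118]
 [115 109 106 104 108 114 120 140 141 147 146 165 177 172 174 182 173 181
  184 173 176 177]]
```

```bash
python3 -m handwheel '[[[0,0.65,0.5,0,0,0,-0.3],[0,0,0.8,0,0,0,-0.3],[0,0,0.8,0,0,0,-0.3],[0,0,0.8,0,0,0,-0.3],[0,0,0.8,0,0,0,-0.3],[0,0,0.8,0,0,0,-0.3],[0,0,0.6,0,0,0,-0.3],[0,0,0.4,0,0,0,-0.3],[0,0,0.2,0,0,0,-0.3],[0,0,0,0,0,0,-0.3],[0,0,0,0,0,0,-0.3]]]' 25
python3 -m handwheel '[[[0,0,0,0,0,0,-0.6],[0,0,0,0,0,0,-0.8],[0,0,0,0,0,0,-1],[0,0,0,0,0,0,-1],[0,0,0,0,0,0,-1],[0,0,0,0,0,0,-1]]]' 25
```

```text
t: 60.43
ee_pos: [0.4366, -0.004, 0.0393]
tcp_rot: [-0.0, 0.001, 1.0, 0.001]
ft_force: [-0.5, -0.3, -0.0]
finger_gap: 0.349
gripper_force: 0.0
t: 60.93
ee_pos: [0.4369, -0.0044, 0.0398]
tcp_rot: [0.001, 0.001, 1.0, 0.001]
ft_force: [0.2, -1.4, 7.6]
finger_gap: 0.11
gripper_force: 24.5
```

```bash
python3 -m handwheel '[[[0,0.08,0,0,0,0,-1],[0,0.08,0,0,0,0,-1],[0,0.08,0,0,0,0,-1],[0,0.08,0,0,0,0,-1],[0,0.08,0,0,0,0,-1],[0,0.08,0,0,0,0,-1],[0,0.08,0,0,0,0,-1],[0,0,0,0,0,0,-1]]]'
python3 - <<'E'
from h import *
s=read_state();print(s["ee_pos"],s["ft_force"],s["finger_gap"])
E
```

```text
t: 61.6
ee_pos: [0.4362, 0.0135, 0.0397]
tcp_rot: [-0.0, -0.0, 1.0, 0.001]
ft_force: [-7.0, 5.9, 9.8]
finger_gap: 0.103
gripper_force: 24.8
[0.43623789 0.01354753 0.03973222] [-6.98573572  5.89576402  9.83835879] 0.10293704411759652
```

```bash
python3 -m handwheel '[[[0,0,0,0,0,0,-0.3],[0,0,0,0,0,0,-0.3],[0,0,0,0,0,0,-0.3],[0,0,0,0,0,0,-0.3],[0,0,-0.4,0,0,0,-0.3],[0,0,-1,0,0,0,0],[0,0,-1,0,0,0,1],[0,0,-1,0,0,0,1],[0,0,-1,0,0,0,1],[0,0,-1,0,0,0,1],[0,0,-0.4,0,0,0,1],[0,0,0,0,0,0,1],[0,0,0,0,0,0,1]]]'
python3 - <<'E'
from h import *
i=camera_info("wrist");im=grab_frame("wrist")
ys=np.arange(-.03,.045,.0025)
print([int(np.mean([im[tuple(np.round(proj(i,[x,y,.048])).astype(int)[::-1])].mean() for x in(.431,.436,.441)])) for y in ys])
for d in trace("switch_ridge","wrist"):print(round(d["confidence"],2),ray(i,d["centre"],.052).round(4))
# jar look: changes in funnel/jar between before and now
for c in("scene","side"):
    f=grab_frame(c);o=cv2.imread(f"pics/f_{c}.png");u,v=proj(camera_info(c),[.606,-.084,.1]).astype(int)
    print(c,np.abs(f[v-40:v+40,u-25:u+25].astype(int)-o[v-40:v+40,u-25:u+25]).mean().round(1))
E
python3 fs.py scene; python3 fs.py side
```

```text
t: 62.68
ee_pos: [0.4367, 0.012, 0.2132]
tcp_rot: [0.0, 0.001, 1.0, 0.001]
ft_force: [0.1, -0.4, -0.4]
finger_gap: 1.0
gripper_force: 0.0
[114, 53, 41, 42, 41, 42, 41, 45, 43, 45, 45, 52, 131, 131, 132, 130, 129, 130, 132, 128, 133, 133, 133, 127, 47, 42, 46, 78, 120, 118]
0.73 [0.4349 0.0106 0.052 ]
scene 2.0
side 1.1
tcp [0.4364 0.0124 0.2124] tooly yaw 89.9
conf 0.56 scoop [ 0.5691 -0.3524] yaw 263.9 iou 0.872
conf 0.92 scoop [ 0.3486 -0.3218] yaw 151.0 iou 0.755
conf 0.97 scoop [ 0.4519 -0.3541] yaw 259.2 iou 0.856
conf 0.74 scoop [ 0.5685 -0.353 ] yaw 262.1 iou 0.861
tcp [0.4366 0.0124 0.2129] tooly yaw 89.9
conf 0.76 scoop [ 0.5777 -0.3493] yaw 262.7 iou 0.848
conf 0.83 scoop [ 0.3486 -0.3326] yaw 266.6 iou 0.879
conf 0.61 scoop [0.4792 0.0657] yaw 226.8 iou 0.1
conf 0.79 scoop [ 0.465  -0.3423] yaw 263.0 iou 0.837
conf 0.48 scoop [ 0.351  -0.3313] yaw 264.4 iou 0.89
```

```bash
python3 -c "
from bench import *
print(sign_off())"
```

```text
the job is handed in; nothing more can be done
None
```

I poured the three scoops into the jar, stood all three in the wash tray, slid the switch to on and handed the job in; I saw no stray balls on the bench, though I couldn't count all seven inside the jar, and one probing touch on the control box peaked at about 50 N on the closed fingertips.

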